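# Lock the finished watches away

### The arm

A 6-joint arm with a two-finger parallel gripper is mounted at the origin on the work surface. World frame = base frame: x ahead of the robot, y to its left, z up, the work surface at z = 0. Lengths are in m, angles in rad, forces in N, time in s.
With the tool pointing down it reaches from about 0.35 to 0.925 m from the base axis. Payload 6.4 kg.
Tool frame: the origin (TCP) lies at the centre of the arm's flange, where the gripper is bolted on; the fingertips stand 173 mm ahead of it and the grasp point (between the pads) lies 155 mm ahead of it; y points along the fingers, z is the direction in which the jaws open and shut, and the axes are right-handed (so a half turn about y gives the same grasp; the last joint's range is limited). The gripper opens to 85 mm and grips with 20 to 120 N. Pads are 22 mm wide; open, the fingers measure 114 mm over their backs; the gripper's body (76 mm by 85 mm) begins 54 mm behind the grasp point. The pads swing forward as they close: fully open they stand 13 mm farther back than shut.
Start: joints at [0.984, 0.245, 1.558, -0, 1.339, -0.174], TCP at [0.261, 0.595, 0.405] pointing down, gripper open.
Joint ranges: [-3.13, 3.13], [-1.02, 2.26], [0.13, 2.54], [-0.95, 4.09], [0.21, 2.88], [-2.74, 2.74]. Speed limits (rad/s): [2.57, 2.57, 3.14, 3.14, 3.14, 3.14].

### API

Orientations are given as [roll, pitch, yaw] about the fixed x, y, z axes, in that order (R = Rz(yaw) Ry(pitch) Rx(roll)).
In Python, from rig import bot, eyes, ticket gives the robot as it stands.
- The arm moves only by the shell command python3 -m crank 'ROWS' [OPENING]. ROWS is JSON, a list of rows, each a list of 2 entries, a list of its own where there are three numbers: the shift along the tool's x, y, z in m, then the turn, a rotation vector about the tool's x, y, z in degrees. In form: [[[dx, dy, dz], [rx, ry, rz]], ...]. A call has exactly 10 rows; each row is the pose to reach, as a shift and turn from the pose commanded when the call began, along the tool's axes at that moment; what a row does not reach only later rows make up. A row lasts 1/8 s, in which the tool goes at most 62.5 mm and 10.7 degrees, less where a joint would pass 70% of its speed; a pose out of reach is approached as far as the arm can. A call with a gripper value outside its range is refused whole. OPENING is the opening, from 0 (shut) to 1 (fully open), set as the call begins (- or left out, the last holds). The fingers move at their own pace and stop on an object; the grip force is fixed at half the most. Time passes only in rows, so rows that repeat a pose let the fingers close, or fill a call up. It gives the time, the measured TCP pose, the force and the opening at its end, in the units of the state.
- bot.sense(): the state, without advancing time (a new reading comes with each control period).
- eyes.get_image(name): name is "scene" or "top" or "wrist"; returns the picture (420x560x3 uint8, red, green, blue); there is no depth.
- eyes.get_calibration(name): a dict with "K" (3x3 intrinsics, pixels), "eye" and "attitude" of the camera in the world; the wrist camera has in their place "tool_from_camera" (4x4, takes a point from camera to tool coordinates, whose origin is the TCP and whose axes are the tool frame's). Camera axes: x right, y down, z forward; pixel columns grow to the right and rows downward; lengths in m; the calibration is good to about 2 mm. The wrist camera is an equidistant fisheye: a pixel r from the principal point sees the ray r / f radians off the axis. A picture is of the moment at which its call begins: read the wrist's pose just before it. get_calibration takes no time and is no camera call.
- ticket.hand_in(): hands the job in, once; it reports no verdict.
The state is a dict: "time": time; "qpos": joint angles; "qvel": joint speeds; "joint_efforts": joint torques, N m; "tcp_pos": TCP position; "tcp_rot": TCP orientation; "force": force on the tool from outside, world axes, zero at the start; "moment": the same for the moment, N m; "grip_width": finger opening in m.
Only numpy, scipy, OpenCV 4.12 (cv2) and the standard library are available. Lean on these libraries where they do the work, as an engineer would, in place of code of your own. Each camera call takes 0.05 s, during which the arm holds its last target.

### The job

Put the finished watches away in the locked grey deposit box. Nobody has marked which of the three keys in the rack fits: try them in the lock one at a time, setting aside in the dish (or back in its slot) any that jams, and with the one that turns, unlock the box, open the lid and lay every watch flat on the bin's floor, dial up and side by side, gripping the watches only lightly. Then shut the lid, turn the lock fully back, take the key out and set it aside too, so that no key is left in the lock or on the bench, and leave the other things on the bench alone.

Things in the scene. Friction and masses are not known exactly. Their poses are not given: they have to be found in the camera images.
- keyway (a point): On the axis of the cam lock's upright brass plug, level with its face, 62 mm above the bench: mouth of the keyway, a straight slot 26 x 7 mm with a 3.5 mm bevel, which takes a key up to its bow. Its long side is this point's x axis, turns with the plug and points at the lid when locked. Hidden wards let only one of the three keys turn; which one differs from start to start.
- plug (a joint): Turn of the lock's plug (rad): 0 locked (a stop), grows clockwise seen from above, to a stop at 1.45. A cam under the deck holds the lid down till about 0.8 and is clear from 1.1. The right key turns it against 0.05 N m of friction and comes out only near 0; a wrong key goes fully in but jams after 0.2 to 0.5.
- lid (a joint): Angle of the box's lid (rad): 0 shut, 1.9 fully back. The hinge is stiff, the lid stays at any angle; about 2 to 4 N at the tab moves it. With the lock at 0 it lifts only about 0.03 rad.
- lid_tab (a point): Centre of the black pull tab in the middle of the lid's front edge: 30 mm wide along the hinge direction (y axis), 16 mm long, 8 mm thick, 12 mm clear above the deck when shut. When the lid is up it points up. The centre is 168 mm from the hinge axis, and 10 mm from the edge of the lid's 214 mm wide panel.
- lid_hinge (a point): Middle of the lid's hinge axis, 75.5 mm above the bench along the far rim of the box; its y axis runs along the hinge. As the lid opens, the tab rises and goes back towards this side.
- bin_floor (a point): Centre of the dark lined floor of the box's bin, 20 mm above the bench, 154 mm (x axis, lock towards hinge) by 206 mm (y) between walls whose rim is 72 mm above the bench. The grey steel box is 250 x 214 mm. Its 60 mm high deck lies 81 to 169 mm before this point (-x); the lock's axis is 139 mm before it.
- rack_top (a point): Centre of the top face (50 mm above the bench) of the fixed wooden key rack, 46 x 170 x 50 mm, long along its y axis, with three key slots 50 mm apart along y, each slot's long side along y.
- dish_in (a point): Centre of the floor (5 mm above the bench) of the fixed shallow white key dish, 140 (x) x 200 (y) mm outside, walls 5 mm thick and 22 mm high.
- key_1_bow (a point): Centre of the bow (dark metal head) of a key: bow 38 wide (x axis) x 9 thick (y) x 36 mm high (z), steel blade 24 wide x 5 thick x 44 mm long along -z, with a pair of notches at a height that differs from key to key. Both edges are alike: it goes in either way round. The bow's underside, 18 mm below this point, stops on rack or lock. It starts upright in the rack. 150 g.
- key_2_bow (a point): Centre of the bow (dark metal head) of a key: bow 38 wide (x axis) x 9 thick (y) x 36 mm high (z), steel blade 24 wide x 5 thick x 44 mm long along -z, with a pair of notches at a height that differs from key to key. Both edges are alike: it goes in either way round. The bow's underside, 18 mm below this point, stops on rack or lock. It starts upright in the rack. 150 g.
- key_3_bow (a point): Centre of the bow (dark metal head) of a key: bow 38 wide (x axis) x 9 thick (y) x 36 mm high (z), steel blade 24 wide x 5 thick x 44 mm long along -z, with a pair of notches at a height that differs from key to key. Both edges are alike: it goes in either way round. The bow's underside, 18 mm below this point, stops on rack or lock. It starts upright in the rack. 150 g.
- watch_1_c (a point): Centre, half-way up, of a watch head without strap: round steel case 42 mm in diameter, 12 mm high, 80 g, dial up (z axis), lying on the bench; may be absent (None). Delicate: a light grip of 20 to 30 N carries it safely, above 45 N harms it.
- watch_2_c (a point): Centre, half-way up, of a watch head without strap: round steel case 42 mm in diameter, 12 mm high, 80 g, dial up (z axis), lying on the bench; may be absent (None). Delicate: a light grip of 20 to 30 N carries it safely, above 45 N harms it.
- watch_3_c (a point): Centre, half-way up, of a watch head without strap: round steel case 42 mm in diameter, 12 mm high, 80 g, dial up (z axis), lying on the bench; may be absent (None). Delicate: a light grip of 20 to 30 N carries it safely, above 45 N harms it.
- watch_4_c (a point): Centre, half-way up, of a watch head without strap: round steel case 42 mm in diameter, 12 mm high, 80 g, dial up (z axis), lying on the bench; may be absent (None). Delicate: a light grip of 20 to 30 N carries it safely, above 45 N harms it.
- loupe: Bystander, to be left where it is: a black eye loupe, 36 mm across, 30 mm high. Origin at the centre of its underside.
- tweezers: Bystander, to be left where it is: steel tweezers, 120 mm long, 6 mm high. Origin at the centre of its underside.
- tape: Bystander, to be left where it is: a blue tape dispenser, 150 x 60 mm, 107 mm high. Origin at the centre of its underside.

How it is judged:
On the way, in this order (a step that is already met when the one before it is completed fails the run):
1. a key in the lock has turned the plug well past the point where the cam clears the lid (value of joint plug above 1.1 rad and ((horizontal distance between key_1_bow and keyway below 0.008 m and z of key_1_bow in the frame of keyway below 0.025 m) or (horizontal distance between key_2_bow and keyway below 0.008 m and z of key_2_bow in the frame of keyway below 0.025 m) or (horizontal distance between key_3_bow and keyway below 0.008 m and z of key_3_bow in the frame of keyway below 0.025 m))), for 0.2 s.
2. the lid is open (value of joint lid above 1.2 rad), for 0.2 s.
3. all the watches lie flat in the bin and the lid is shut over them, still unlocked (x of watch_1_c in the frame of bin_floor between -0.062 and 0.062 m and y of watch_1_c in the frame of bin_floor between -0.086 and 0.086 m and z of each of watch_1_c, watch_2_c, watch_3_c, watch_4_c in the frame of bin_floor below 0.01 m and angle between each of watch_1_c, watch_2_c, watch_3_c, watch_4_c's own z axis and vertical below 0.2 rad and x of watch_2_c in the frame of bin_floor between -0.062 and 0.062 m and y of watch_2_c in the frame of bin_floor between -0.086 and 0.086 m and x of watch_3_c in the frame of bin_floor between -0.062 and 0.062 m and y of watch_3_c in the frame of bin_floor between -0.086 and 0.086 m and x of watch_4_c in the frame of bin_floor between -0.062 and 0.062 m and y of watch_4_c in the frame of bin_floor between -0.086 and 0.086 m and value of joint lid below 0.05 rad and value of joint plug above 1.1 rad), for 0.2 s.
4. the lock is turned back to locked with the lid shut (value of joint lid below 0.05 rad and value of joint plug below 0.15 rad), for 0.2 s.
At the end, for the whole second after the job is handed in: Lid shut (within 0.05 rad) and lock back at locked (within 0.15 rad); every watch flat on the bin's floor, dial up (within 0.2 rad), none on top of another; every key at rest in the dish, or in its own rack slot (within 10 mm of where it began); all at rest (all of step 4 and x of watch_1_c in the frame of bin_floor between -0.062 and 0.062 m and y of watch_1_c in the frame of bin_floor between -0.086 and 0.086 m and z of each of watch_1_c, watch_2_c, watch_3_c, watch_4_c in the frame of bin_floor below 0.01 m and angle between each of watch_1_c, watch_2_c, watch_3_c, watch_4_c's own z axis and vertical below 0.2 rad and x of watch_2_c in the frame of bin_floor between -0.062 and 0.062 m and y of watch_2_c in the frame of bin_floor between -0.086 and 0.086 m and x of watch_3_c in the frame of bin_floor between -0.062 and 0.062 m and y of watch_3_c in the frame of bin_floor between -0.086 and 0.086 m and x of watch_4_c in the frame of bin_floor between -0.062 and 0.062 m and y of watch_4_c in the frame of bin_floor between -0.086 and 0.086 m and ((x of key_1_bow in the frame of dish_in between -0.068 and 0.068 m and y of key_1_bow in the frame of dish_in between -0.098 and 0.098 m and z of key_1_bow in the frame of dish_in below 0.045 m) or distance of key_1_bow from where it was at the start of the episode below 0.01 m) and ((x of key_2_bow in the frame of dish_in between -0.068 and 0.068 m and y of key_2_bow in the frame of dish_in between -0.098 and 0.098 m and z of key_2_bow in the frame of dish_in below 0.045 m) or distance of key_2_bow from where it was at the start of the episode below 0.01 m) and ((x of key_3_bow in the frame of dish_in between -0.068 and 0.068 m and y of key_3_bow in the frame of dish_in between -0.098 and 0.098 m and z of key_3_bow in the frame of dish_in below 0.045 m) or distance of key_3_bow from where it was at the start of the episode below 0.01 m) and linear speed of each of key_1, key_2, key_3, watch_1, watch_2, watch_3, watch_4 below 0.03 m/s); the robot touches nothing.
It fails at once if a watch is gripped with more than 45 N (contact force between the fingers and watch_1 above 90 N or contact force between the fingers and watch_2 above 90 N or contact force between the fingers and watch_3 above 90 N or contact force between the fingers and watch_4 above 90 N).
It fails at once if a bystander (loupe, tweezers, tape dispenser) is pushed more than 30 mm away (distance of any of loupe, tweezers, tape from where it was at the start of the episode above 0.03 m).
Of watch_1, watch_2, watch_3, watch_4 only 2 to 3 are there at a start; the rules pass over those that are not, and their reading is None.
At some moment in a run one of watch_1, watch_2, watch_3, watch_4 may be knocked a few centimetres aside while the robot is not near it.
It also fails if it takes over 210 s, if anything falls off the work surface, if the arm or the gripper's body presses on something with over 40 N, if the wrist force passes 120 N, or if a joint passes its speed limit or range.

## Working session

There is one attempt and no reset: what is moved stays moved. The work goes in short steps, Python scripts to look and compute and a shell command to move; the robot and the scene stay as the last step left them, time stands still between calls to the robot, and variables do not carry over. Pictures are saved under pics/ and viewed, and the job is handed in when it is done.

```bash
ls -la; mkdir -p pics
python3 - <<'E'
from rig import bot, eyes, ticket
import cv2, numpy as np
print(bot.sense())
for n in ["scene","top","wrist"]:
    c=eyes.get_calibration(n); print(n,c)
    cv2.imwrite(f"pics/{n}0.png",cv2.cvtColor(eyes.get_image(n),cv2.COLOR_RGB2BGR))
E
```

```text
total 12
drwxr-xr-x  3 agent agent 4096 Dec  6 07:17 .
drwxr-xr-x 23 root  root  4096 Dec  6 07:17 ..
drwxr-xr-x  2 agent agent 4096 Dec  6 07:17 pics
{'time': 0.0, 'qpos': array([ 9.83894082e-01,  2.45824972e-01,  1.55902373e+00, -1.66640729e-05,
        1.33865782e+00, -1.74100339e-01]), 'qvel': array([ 0.00146416, -0.00037424, -0.00041733,  0.00306067,  0.00110055,
       -0.0012911 ]), 'joint_efforts': array([-1.33194308e-04, -4.29525447e+01, -3.26116490e+01, -2.31008635e-04,
        5.48212527e-03,  3.46151673e-06]), 'tcp_pos': array([0.26063487, 0.59521182, 0.40356779]), 'tcp_rot': array([-1.57268407e+00,  3.15560178e-04, -4.12798354e-01]), 'force': array([ 0.06618397, -0.14753917,  0.01268547]), 'moment': array([-0.00771821, -0.02821636,  0.04371792]), 'grip_width': 0.08525124252903878}
scene {'K': array([[416.16435947,   0.        , 278.21813132],
       [  0.        , 416.16435947, 213.97510645],
       [  0.        ,   0.        ,   1.        ]]), 'eye': array([1.0241745 , 0.59801975, 0.71804763]), 'attitude': array([-2.25914284,  0.01044071,  2.56278329])}
top {'K': array([[525.74413782,   0.        , 276.75761422],
       [  0.        , 525.74413782, 199.23260506],
       [  0.        ,   0.        ,   1.        ]]), 'eye': array([ 0.34914981, -0.0307244 ,  1.37918552]), 'attitude': array([-2.94811877e+00, -2.90627847e-03, -1.56217029e+00])}
wrist {'K': array([[325.1922621 ,   0.        , 282.39770002],
       [  0.        , 325.1922621 , 211.50252192],
       [  0.        ,   0.        ,   1.        ]]), 'tool_from_camera': array([[ 5.62353241e-04,  9.44694408e-01,  3.27951460e-01,
        -8.47316858e-02],
       [ 3.55837242e-04, -3.27951680e-01,  9.44694431e-01,
         3.15502495e-02],
       [ 9.99999779e-01, -4.14554632e-04, -5.20582143e-04,
        -1.22830540e-04],
       [ 0.00000000e+00,  0.00000000e+00,  0.00000000e+00,
         1.00000000e+00]])}
```

View pics/scene0.png

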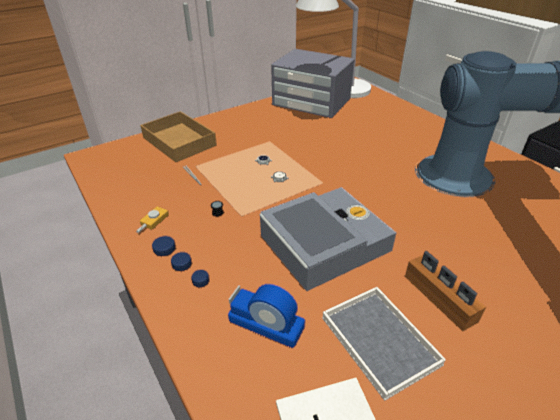

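View pics/top0.png

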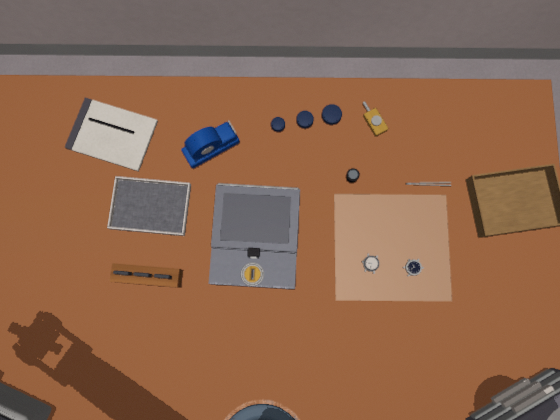

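View pics/wrist0.png

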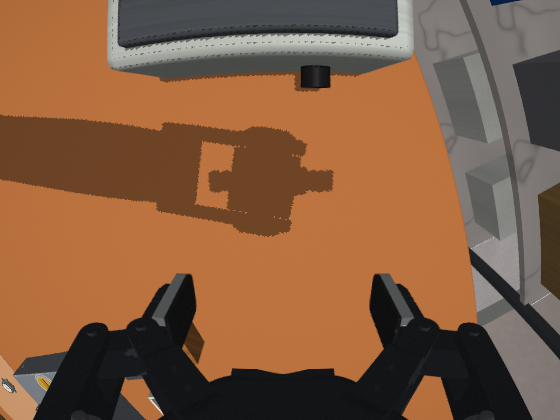

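```bash
cat > h.py <<'E'
from rig import bot, eyes, ticket
import cv2, numpy as np
from scipy.spatial.transform import Rotation as Ro
def rot(e): return Ro.from_euler('xyz',e)
def save(n,img): cv2.imwrite(f"pics/{n}.png",cv2.cvtColor(img,cv2.COLOR_RGB2BGR))
def crop(img,u,v,w,h,s): 
    return cv2.resize(img[v:v+h,u:u+w],None,fx=s,fy=s,interpolation=cv2.INTER_CUBIC)
def ray(n,u,v,pose=None):
    c=eyes.get_calibration(n);K=c['K']
    x=(u-K[0,2])/K[0,0];y=(v-K[1,2])/K[1,1]
    if n!='wrist':
        return c['eye'],rot(c['attitude']).apply([x,y,1])
    r=np.hypot(x,y);d=np.array([np.sin(r)*x/max(r,1e-9),np.sin(r)*y/max(r,1e-9),np.cos(r)])
    T=c['tool_from_camera'];p,R=pose
    return p+R.apply(T[:3,3]),R.apply(T[:3,:3]@d)
def at(n,u,v,z,pose=None):
    e,d=ray(n,u,v,pose);return e+d*(z-e[2])/d[2]
def pose():
    s=bot.sense();return s['tcp_pos'],rot(s['tcp_rot'])
def proj(n,P,pose=None):
    c=eyes.get_calibration(n);K=c['K']
    if n!='wrist': q=rot(c['attitude']).inv().apply(np.array(P)-c['eye']);a=q[:2]/q[2]
    else:
        T=c['tool_from_camera'];p,R=pose
        q=T[:3,:3].T@(R.inv().apply(np.array(P)-p)-T[:3,3])
        r=np.arctan2(np.hypot(q[0],q[1]),q[2]);a=q[:2]/np.hypot(q[0],q[1])*r
    return a*K[0,0]+K[:2,2]
E
python3 - <<'E'
from h import *
t=cv2.cvtColor(cv2.imread('pics/top0.png'),cv2.COLOR_BGR2RGB)
save('c1',crop(t,200,175,110,120,5)); save('c2',crop(t,100,170,100,120,5)); save('c3',crop(t,330,190,125,115,5))
print(at('top',262,412,0.0))
E
```

```text
[ 0.08211511 -0.00048597  0.        ]
```

View pics/c1.png

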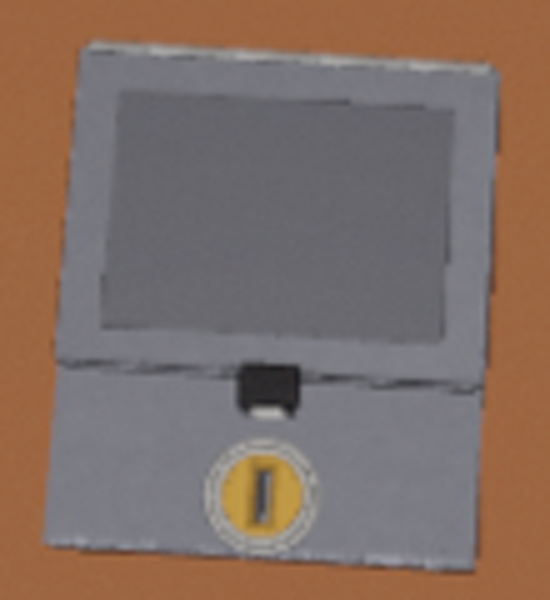

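View pics/c2.png

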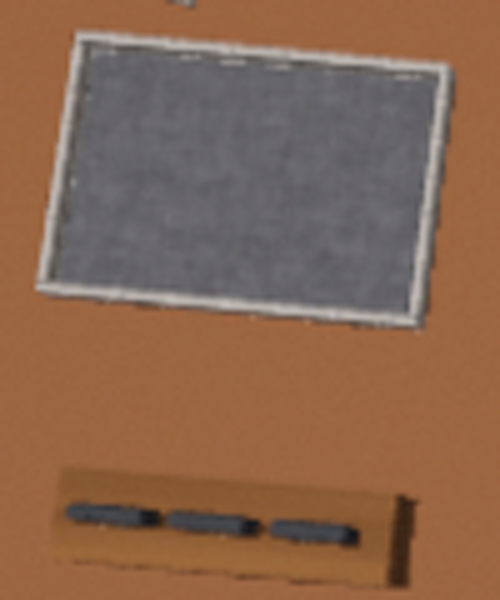

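View pics/c3.png

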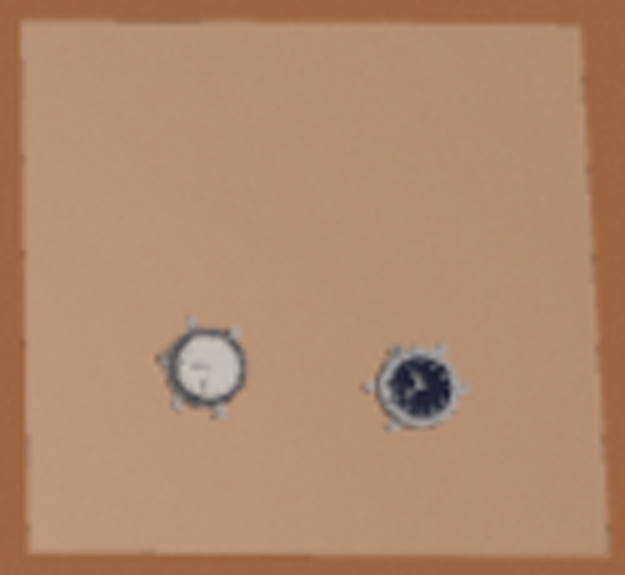

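Run:
```python
from h import *
np.set_printoptions(precision=4,suppress=True)
def C(o,pts,z):
    for U,V in pts:
        print((U,V),at('top',o[0]+(U+.5)/5-.5,o[1]+(V+.5)/5-.5,z))
print('deck front corners');C((200,175),[(47,545),(475,570)],.06)
print('lock');C((200,175),[(262,496)],.062)
print('tab front');C((200,175),[(240,412),(298,416)],.072)
print('tab');C((200,175),[(240,367),(300,367)],.08)
print('lid far corners');C((200,175),[(85,42),(497,66)],.08)
print('dish corners');C((100,170),[(78,32),(450,66),(38,290),(415,325)],.022)
print('rack top corners');C((100,170),[(62,467),(395,492),(52,560),(387,587)],.05)
print('keys top L/R');C((100,170),[(66,512),(160,518),(166,520),(262,526),(268,528),(360,535)],.086)
print('watch');C((330,190),[(208,366),(420,386)],.012)
```

```text
deck front corners
(47, 545) [0.3931 0.1337 0.06  ]
(475, 570) [ 0.3827 -0.0784  0.06  ]
lock
(262, 496) [0.418  0.0275 0.062 ]
tab front
(240, 412) [0.4586 0.0387 0.072 ]
(298, 416) [0.4569 0.0099 0.072 ]
tab
(240, 367) [0.4802 0.0387 0.08  ]
(300, 367) [0.4804 0.0091 0.08  ]
lid far corners
(85, 42) [0.6442 0.1204 0.08  ]
(497, 66) [ 0.6337 -0.0883  0.08  ]
dish corners
(78, 32) [0.6739 0.3965 0.022 ]
(450, 66) [0.6573 0.1986 0.022 ]
(38, 290) [0.5359 0.4079 0.022 ]
(415, 325) [0.5193 0.2111 0.022 ]
rack top corners
(62, 467) [0.4424 0.3805 0.05  ]
(395, 492) [0.4314 0.2126 0.05  ]
(52, 560) [0.3962 0.3823 0.05  ]
(387, 587) [0.3843 0.2145 0.05  ]
keys top L/R
(66, 512) [0.4181 0.3659 0.086 ]
(160, 518) [0.4156 0.3199 0.086 ]
(166, 520) [0.4146 0.3169 0.086 ]
(262, 526) [0.4122 0.27   0.086 ]
(268, 528) [0.4112 0.267  0.086 ]
(360, 535) [0.4082 0.2221 0.086 ]
watch
(208, 366) [ 0.4515 -0.2784  0.012 ]
(420, 386) [ 0.4422 -0.3879  0.012 ]
```

```bash
cat >> h.py <<'E'
np.set_printoptions(precision=4,suppress=True)
def go(x,y,z,yawdeg):
    p,R=pose()
    d=R.inv().apply(np.array([x,y,z])-p)
    t=(R.inv()*rot([-np.pi/2,0,np.radians(yawdeg)])).as_rotvec(degrees=True)
    print('shift',d.round(4),'turn',t.round(2))
def st():
    s=bot.sense();print('t',round(s['time'],2),'p',s['tcp_pos'],'rpy',np.degrees(s['tcp_rot']).round(2),'F',s['force'].round(1),'M',s['moment'].round(2),'w',round(s['grip_width'],4),'q',s['qpos'].round(2))
E
python3 -c "
from h import *
go(.4165,.345,.33,-93.9)"
```

```text
shift [ 0.2432  0.074  -0.1666] turn [ 0.09 70.25  0.04]
```

```bash
python3 -m crank '[[[0.243,0.074,-0.167],[0,70.3,0]],[[0.243,0.074,-0.167],[0,70.3,0]],[[0.243,0.074,-0.167],[0,70.3,0]],[[0.243,0.074,-0.167],[0,70.3,0]],[[0.243,0.074,-0.167],[0,70.3,0]],[[0.243,0.074,-0.167],[0,70.3,0]],[[0.243,0.074,-0.167],[0,70.3,0]],[[0.243,0.074,-0.167],[0,70.3,0]],[[0.243,0.074,-0.167],[0,70.3,0]],[[0.243,0.074,-0.167],[0,70.3,0]]]' 0.5
python3 - <<'E'
from h import *
st();w=eyes.get_image('wrist');save('w1',w)
for n,P in [('A',[.4165,.3465,.086]),('B',[.4136,.297,.086]),('C',[.410,.248,.086])]: print(n,proj('wrist',P,pose()))
E
```

```text
time: 1.4
tcp_pos: [0.4162, 0.3451, 0.3307]
tcp_rot: [-1.571, -0.0, -1.639]
force: [0.6, 0.2, -0.1]
grip_width: 0.0426
t 1.4 p [0.4162 0.3451 0.3307] rpy [-90.    -0.   -93.89] F [ 0.6  0.2 -0.1] M [ 0.02 -0.01 -0.02] w 0.0426 q [0.48 0.07 1.9  0.   1.17 0.55]
A [282.8465 223.7146]
B [283.4614 283.8599]
C [283.0878 332.424 ]
```

View pics/w1.png

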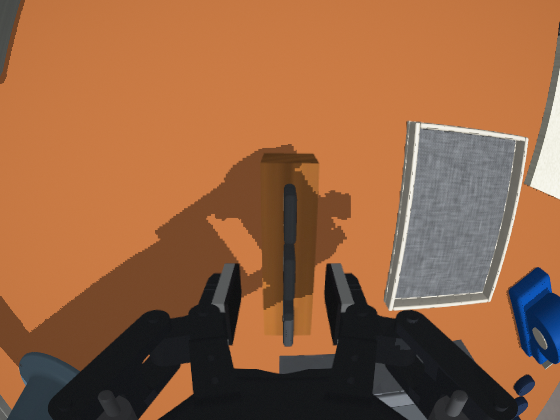

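Run:
```python
from h import *
w=cv2.cvtColor(cv2.imread('pics/w1.png'),cv2.COLOR_BGR2RGB)
save('w1c',crop(w,250,150,80,200,3))
save('w1d',crop(w,240,145,90,120,6)[:,:])
```

```text
(no output)
```

View pics/w1c.png

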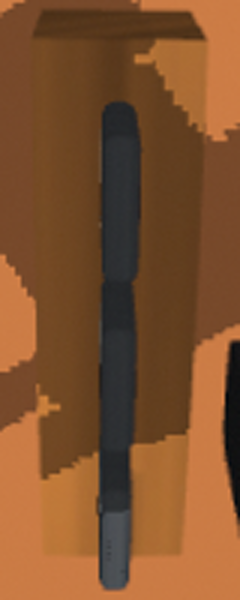

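Run:
```python
from h import *
P=pose()
def c(U,V,z): print((U,V),at('wrist',250+(U+.5)/3-.5,150+(V+.5)/3-.5,z,P))
print('rack');[c(*a,.05) for a in [(36,38),(205,38),(43,555),(183,555)]]
print('keys')
[c(*a,.086) for a in [(121,136),(119,281),(118,328),(116,452),(115,510),(113,588)]]
```

```text
rack
(36, 38) [0.4026 0.3846 0.05  ]
(205, 38) [0.4464 0.3817 0.05  ]
(43, 555) [0.3889 0.2155 0.05  ]
(183, 555) [0.435  0.2121 0.05  ]
keys
(121, 136) [0.4228 0.3671 0.086 ]
(119, 281) [0.4201 0.331  0.086 ]
(118, 328) [0.4191 0.3183 0.086 ]
(116, 452) [0.4164 0.2813 0.086 ]
(115, 510) [0.415  0.2617 0.086 ]
(113, 588) [0.4126 0.2322 0.086 ]
```

```bash
python3 -m crank '[[[-0.003,0.04,0.004],[0,0,0]],[[-0.003,0.08,0.004],[0,0,0]],[[-0.003,0.08,0.004],[0,0,0]],[[-0.003,0.08,0.004],[0,0,0]],[[-0.003,0.08,0.004],[0,0,0]],[[-0.003,0.08,0.004],[0,0,0]],[[-0.003,0.08,0.004],[0,0,0]],[[-0.003,0.08,0.004],[0,0,0]],[[-0.003,0.08,0.004],[0,0,0]],[[-0.003,0.08,0.004],[0,0,0]]]' 0.4
python3 - <<'E'
from h import *
st();w=eyes.get_image('wrist');save('w2',w);save('w2c',crop(w,200,180,160,200,4)[:, :])
E
```

```text
time: 2.7
tcp_pos: [0.4205, 0.3477, 0.2506]
tcp_rot: [-1.571, -0.0, -1.64]
force: [0.5, -0.6, -0.9]
grip_width: 0.0342
t 2.7 p [0.4205 0.3477 0.2506] rpy [-90.01  -0.01 -93.95] F [ 0.5 -0.6 -0.9] M [-0.05  0.02  0.05] w 0.0342 q [0.48 0.2  1.92 0.   1.02 0.55]
```

View pics/w2.png

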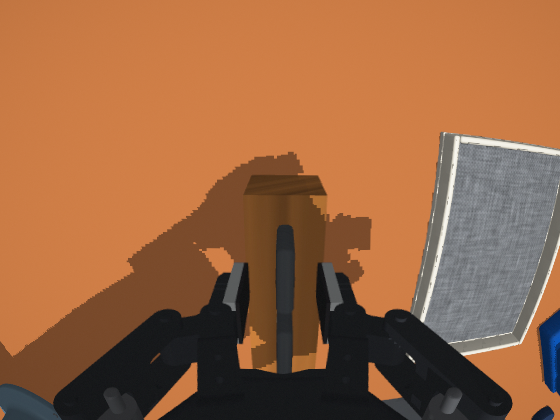

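Run:
```python
from h import *
w=cv2.cvtColor(cv2.imread('pics/w2.png'),cv2.COLOR_BGR2RGB)
save('w2d',crop(w,230,170,110,110,6))
P=pose()
for y in (.369,.331): print(proj('wrist',[.4218,y,.086],P))
for y in (.369,): print(proj('wrist',[.4218,y,.050],P))
```

```text
[282.146  246.9599]
[287.3923 314.0112]
[282.2381 219.0777]
```

View pics/w2d.png

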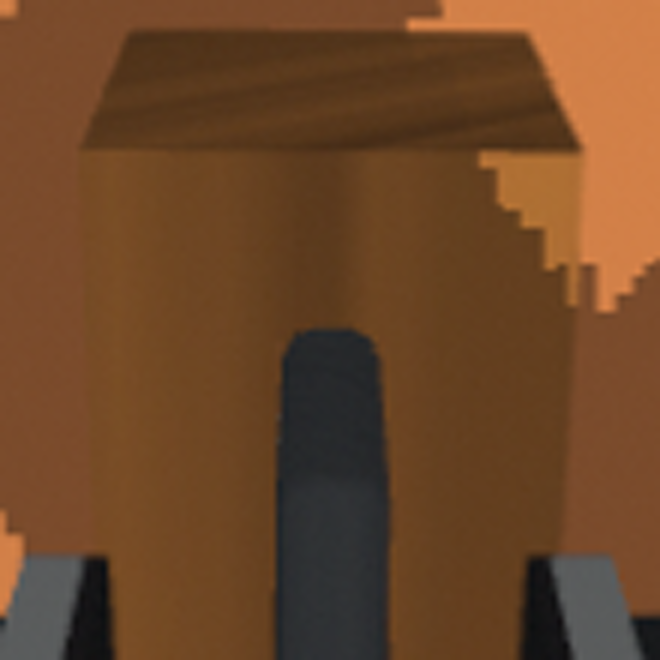

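```bash
python3 -m crank '[[[0,0.01,0.0017],[0,0,0]],[[0,0.02,0.0017],[0,0,0]],[[0,0.02,0.0017],[0,0,0]],[[0,0.02,0.0017],[0,0,0]],[[0,0.02,0.0017],[0,0,0]],[[0,0.02,0.0017],[0,0,0]],[[0,0.02,0.0017],[0,0,0]],[[0,0.02,0.0017],[0,0,0]],[[0,0.02,0.0017],[0,0,0]],[[0,0.02,0.0017],[0,0,0]]]' 0.25
python3 -m crank '[[[0,0,0],[0,0,0]],[[0,0,0],[0,0,0]],[[0,0,0],[0,0,0]],[[0,0,0],[0,0,0]],[[0,0,0],[0,0,0]],[[0,0,0],[0,0,0]],[[0,0,0],[0,0,0]],[[0,0,0],[0,0,0]],[[0,0,0],[0,0,0]],[[0,0,0],[0,0,0]]]' 0
python3 - <<'E'
from h import *
st();w=eyes.get_image('wrist');save('w3',w)
E
```

```text
time: 4.0
tcp_pos: [0.4222, 0.3476, 0.2307]
tcp_rot: [-1.571, 0.0, -1.64]
force: [0.1, 0.1, -0.4]
grip_width: 0.0214
time: 5.25
tcp_pos: [0.4223, 0.3476, 0.2308]
tcp_rot: [-1.571, 0.0, -1.64]
force: [0.8, -0.1, 2.3]
grip_width: 0.0084
t 5.25 p [0.4223 0.3476 0.2308] rpy [-89.98   0.01 -93.95] F [ 0.8 -0.1  2.3] M [-0.03 -0.09  0.03] w 0.0084 q [0.48 0.24 1.92 0.   0.98 0.55]
```

View pics/w3.png

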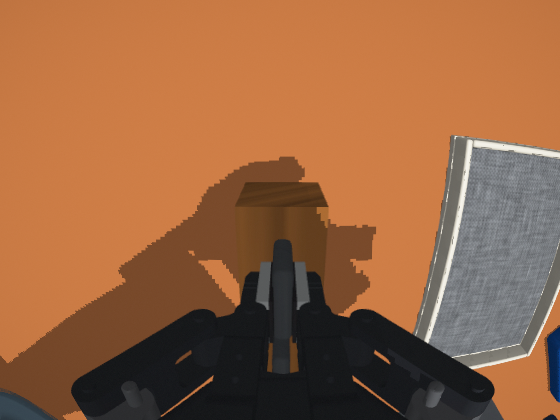

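```bash
python3 -m crank '[[[0,-0.01,0],[0,0,0]],[[0,-0.025,0],[0,0,0]],[[0,-0.045,0],[0,0,0]],[[0,-0.07,0],[0,0,0]],[[0,-0.09,0],[0,0,0]],[[0,-0.09,0],[0,0,0]],[[0,-0.09,0],[0,0,0]],[[0,-0.09,0],[0,0,0]],[[0,-0.09,0],[0,0,0]],[[0,-0.09,0],[0,0,0]]]'
python3 - <<'E'
from h import *
st();go(.473,.027,.32,-2.8)
E
```

```text
time: 6.55
tcp_pos: [0.4222, 0.3475, 0.3202]
tcp_rot: [-1.572, -0.0, -1.64]
force: [0.4, 0.7, -1.1]
grip_width: 0.008
t 6.55 p [0.4222 0.3475 0.3202] rpy [-90.04  -0.03 -93.95] F [ 0.4  0.7 -1.1] M [-0.01 -0.03  0.02] w 0.008 q [ 0.48  0.1   1.89 -0.    1.16  0.55]
shift [0.3162 0.0003 0.0728] turn [  0.05 -91.15  -0.01]
```

```bash
python3 -m crank '[[[0.04,0,0.01],[0,-10,0]],[[0.08,0,0.02],[0,-20,0]],[[0.12,0,0.03],[0,-30,0]],[[0.16,0,0.04],[0,-40,0]],[[0.2,0,0.05],[0,-50,0]],[[0.24,0,0.06],[0,-60,0]],[[0.28,0,0.07],[0,-70,0]],[[0.316,0,0.073],[0,-80.5,0]],[[0.316,0,0.073],[0,-91.1,0]],[[0.316,0,0.073],[0,-91.1,0]]]'
python3 - <<'E'
from h import *
st();w=eyes.get_image('wrist');save('w4',w);save('w4c',crop(w,230,130,110,150,4))
print(proj('wrist',[.423,.0275,.062],pose()),proj('wrist',[.418,.0275,.062],pose()))
E
```

```text
time: 7.8
tcp_pos: [0.4733, 0.0269, 0.3206]
tcp_rot: [-1.571, 0.0, -0.053]
force: [0.5, 0.2, -1.4]
grip_width: 0.0078
t 7.8 p [0.4733 0.0269 0.3206] rpy [-90.     0.01  -3.02] F [ 0.5  0.2 -1.4] M [0.01 0.01 0.04] w 0.0078 q [-0.18 -0.08  2.07  0.    1.15 -1.7 ]
[279.2063 152.0704] [278.8088 145.0609]
```

View pics/w4.png

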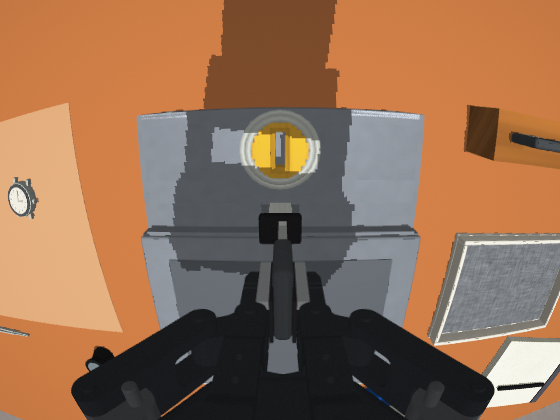

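View pics/w4c.png

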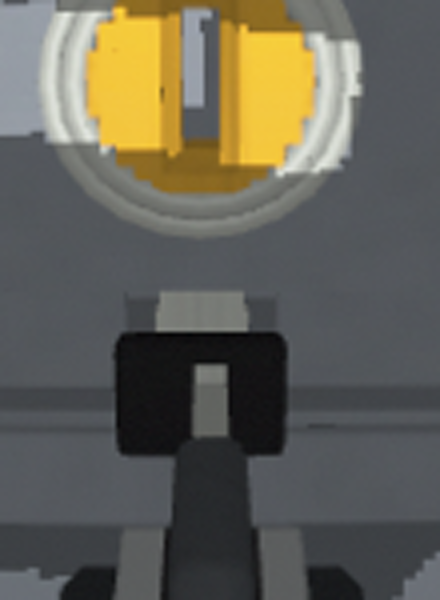

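Run:
```python
from h import *
w=cv2.cvtColor(cv2.imread('pics/w4.png'),cv2.COLOR_BGR2RGB)
save('w4d',crop(w,235,100,90,95,6))
```

```text
(no output)
```

View pics/w4d.png

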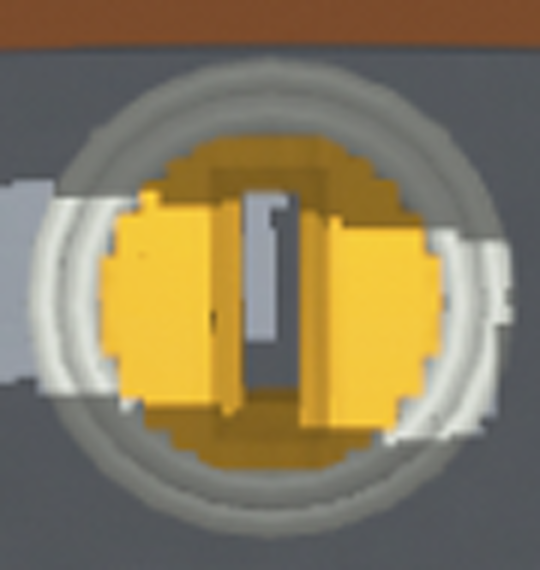

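Run:
```python
from h import *
P=pose();print(at('wrist',279.75,149.75,.062,P), at('wrist',139,115,.06,P),at('wrist',421,115,.06,P))
go(.4213,.0278,.30,-2.9)
```

```text
[0.4214 0.028  0.062 ] [ 0.3867 -0.0746  0.06  ] [0.3982 0.1334 0.06  ]
shift [-0.0519  0.0206 -0.0022] turn [-0.   -0.14 -0.01]
```

```bash
python3 -m crank '[[[-0.026,0.011,-0.001],[0,0,0]],[[-0.0519,0.0216,-0.0022],[0,0,0]],[[-0.0519,0.0216,-0.0022],[0,0,0]],[[-0.0519,0.0216,-0.0022],[0,0,0]],[[-0.0519,0.0216,-0.0022],[0,0,0]],[[-0.0519,0.0216,-0.0022],[0,0,0]],[[-0.0519,0.0216,-0.0022],[0,0,0]],[[-0.0519,0.0216,-0.0022],[0,0,0]],[[-0.0519,0.0216,-0.0022],[0,0,0]],[[-0.0519,0.0216,-0.0022],[0,0,0]]]'
python3 - <<'E'
from h import *
st();w=eyes.get_image('wrist');save('w5c',crop(w,230,200,110,110,6))
s=eyes.get_image('scene');save('s5c',crop(s,330,170,80,90,7))
P=pose()
for d in (-.012,.012): print(proj('wrist',P[0]+P[1].apply([d,.2248,0]),P))
print(proj('wrist',[.4214,.028,.062],P))
E
```

```text
time: 9.1
tcp_pos: [0.4213, 0.0276, 0.2991]
tcp_rot: [-1.571, 0.0, -0.05]
force: [-0.4, -0.2, -1.7]
grip_width: 0.0084
t 9.1 p [0.4213 0.0276 0.2991] rpy [-90.     0.    -2.86] F [-0.4 -0.2 -1.7] M [ 0.   -0.03  0.  ] w 0.0084 q [-0.2  -0.18  2.2   0.    1.12 -1.73]
[282.7358 220.0045]
[282.742  253.8592]
[283.2434 230.1391]
```

View pics/w5c.png

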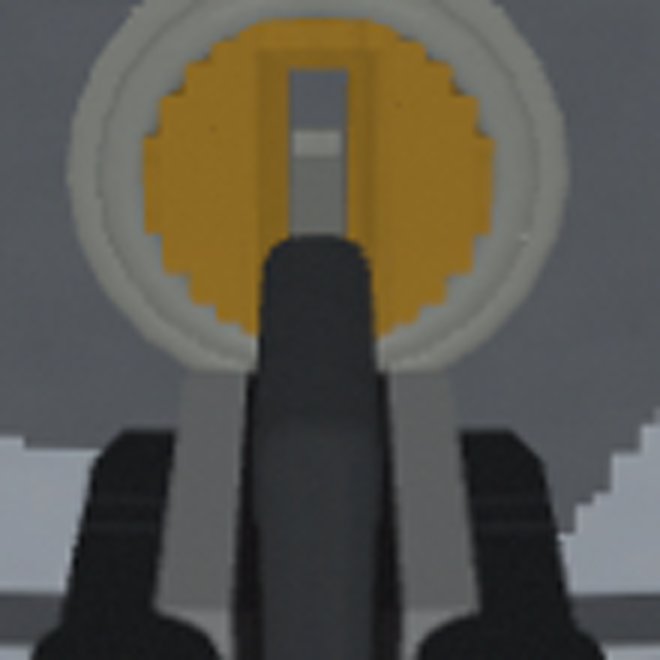

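View pics/s5c.png

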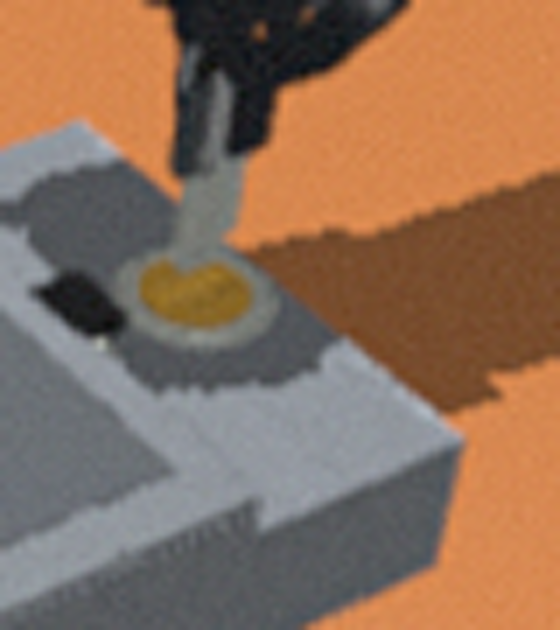

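Run:
```python
from h import *
P=pose()
f=lambda r:200+(r+.5)/6-.5
print(at('wrist',282.7,f(48),.062,P)[0]+.0165,at('wrist',282.7,f(68),.0585,P)[0]+.013,at('wrist',282.7,f(130),.0743,P)[0]+.012)
# bow: base of -x end row 237 (z=.0743+.044), top row 430 z+.08
print(at('wrist',282.7,f(237),.1183,P)[0]+.019,at('wrist',282.7,f(430),.1543,P)[0]+.019)
# plug yellow near edge row 15
```

```text
0.4216563287438503 0.4217091315496022 0.42220499970170666
0.4220301224977726 0.4200914816357829
```

```bash
python3 -m crank '[[[0,0.005,0],[0,0,0]],[[0,0.009,0],[0,0,0]],[[0,0.012,0],[0,0,0]],[[0,0.015,0],[0,0,0]],[[0,0.018,0],[0,0,0]],[[0,0.021,0],[0,0,0]],[[0,0.024,0],[0,0,0]],[[0,0.027,0],[0,0,0]],[[0,0.03,0],[0,0,0]],[[0,0.03,0],[0,0,0]]]'
```

```text
time: 10.45
tcp_pos: [0.4214, 0.0276, 0.2689]
tcp_rot: [-1.571, -0.0, -0.05]
force: [0.8, 0.2, -2.4]
grip_width: 0.008
```

```bash
python3 -m crank '[[[0,0.004,0],[0,0,0]],[[0,0.008,0],[0,0,0]],[[0,0.012,0],[0,0,0]],[[0,0.016,0],[0,0,0]],[[0,0.019,0],[0,0,0]],[[0,0.021,0],[0,0,0]],[[0,0.023,0],[0,0,0]],[[0,0.025,0],[0,0,0]],[[0,0.0255,0],[0,0,0]],[[0,0.0255,0],[0,0,0]]]'
python3 -c "
from h import *
st()"
```

```text
time: 11.7
tcp_pos: [0.4214, 0.0276, 0.2436]
tcp_rot: [-1.571, -0.0, -0.05]
force: [2.1, -0.7, -1.4]
grip_width: 0.0076
t 11.7 p [0.4214 0.0276 0.2436] rpy [-90.    -0.02  -2.85] F [ 2.1 -0.7 -1.4] M [-0.01 -0.37 -0.02] w 0.0076 q [-0.2  -0.08  2.23  0.    0.99 -1.73]
```

```bash
python3 -m crank '[[[0,0,0],[0,2,0]],[[0,0,0],[0,4,0]],[[0,0,0],[0,6,0]],[[0,0,0],[0,8,0]],[[0,0,0],[0,10,0]],[[0,0,0],[0,12,0]],[[0,0,0],[0,14,0]],[[0,0,0],[0,16,0]],[[0,0,0],[0,16,0]],[[0,0,0],[0,16,0]]]'
python3 -c "
from h import *
st()"
```

```text
time: 12.95
tcp_pos: [0.4214, 0.0277, 0.2437]
tcp_rot: [-1.57, -0.0, -0.329]
force: [4.0, 1.9, -2.3]
grip_width: 0.0082
t 12.95 p [0.4214 0.0277 0.2437] rpy [-89.98  -0.02 -18.86] F [ 4.   1.9 -2.3] M [ 0.36 -0.82  0.07] w 0.0082 q [-0.2  -0.08  2.23  0.    0.99 -1.45]
```

```bash
python3 -m crank '[[[0,0,0],[0,2,0]],[[0,0,0],[0,4,0]],[[0,0,0],[0,6,0]],[[0,0,0],[0,8,0]],[[0,0,0],[0,10,0]],[[0,0,0],[0,12,0]],[[0,0,0],[0,14,0]],[[0,0,0],[0,16,0]],[[0,0,0],[0,16,0]],[[0,0,0],[0,16,0]]]'
python3 -c "
from h import *
st()"
```

```text
time: 14.2
tcp_pos: [0.4215, 0.0279, 0.2437]
tcp_rot: [-1.571, -0.001, -0.605]
force: [4.7, 3.3, -2.4]
grip_width: 0.0081
t 14.2 p [0.4215 0.0279 0.2437] rpy [-90.02  -0.05 -34.66] F [ 4.7  3.3 -2.4] M [ 0.64 -0.97  1.24] w 0.0081 q [-0.2  -0.08  2.23 -0.    0.99 -1.17]
```

```bash
python3 -m crank '[[[0,0,0],[0,-5,0]],[[0,0,0],[0,-10,0]],[[0,0,0],[0,-15,0]],[[0,0,0],[0,-20,0]],[[0,0,0],[0,-24,0]],[[0,0,0],[0,-28,0]],[[0,0,0],[0,-30,0]],[[0,0,0],[0,-32,0]],[[0,0,0],[0,-32,0]],[[0,0,0],[0,-32,0]]]'
python3 -c "
from h import *
st()"
```

```text
time: 15.45
tcp_pos: [0.4214, 0.0277, 0.2437]
tcp_rot: [-1.571, -0.0, -0.05]
force: [3.8, 2.6, -1.5]
grip_width: 0.0084
t 15.45 p [0.4214 0.0277 0.2437] rpy [-90.    -0.01  -2.89] F [ 3.8  2.6 -1.5] M [ 0.46 -0.86 -0.06] w 0.0084 q [-0.2  -0.08  2.23  0.    0.99 -1.72]
```

```bash
python3 -m crank '[[[0,-0.005,0],[0,0,0]],[[0,-0.015,0],[0,0,0]],[[0,-0.025,0],[0,0,0]],[[0,-0.035,0],[0,0,0]],[[0,-0.045,0],[0,0,0]],[[0,-0.06,0],[0,0,0]],[[0,-0.08,0],[0,0,0]],[[0,-0.08,0],[0,0,0]],[[0,-0.08,0],[0,0,0]],[[0,-0.08,0],[0,0,0]]]'
python3 - <<'E'
from h import *
st();w=eyes.get_image('wrist');save('w6c',crop(w,230,200,110,110,6))
go(.4222,.3475,.3206,-93.95)
E
```

```text
time: 16.7
tcp_pos: [0.421, 0.0277, 0.3226]
tcp_rot: [-1.571, 0.002, -0.05]
force: [-0.2, -1.1, -1.8]
grip_width: 0.0077
t 16.7 p [0.421  0.0277 0.3226] rpy [-89.99   0.12  -2.86] F [-0.2 -1.1 -1.8] M [0.   0.   0.02] w 0.0077 q [-0.2  -0.22  2.19 -0.    1.18 -1.73]
shift [-0.0148  0.0022  0.3195] turn [ 0.08 91.09 -0.1 ]
```

View pics/w6c.png

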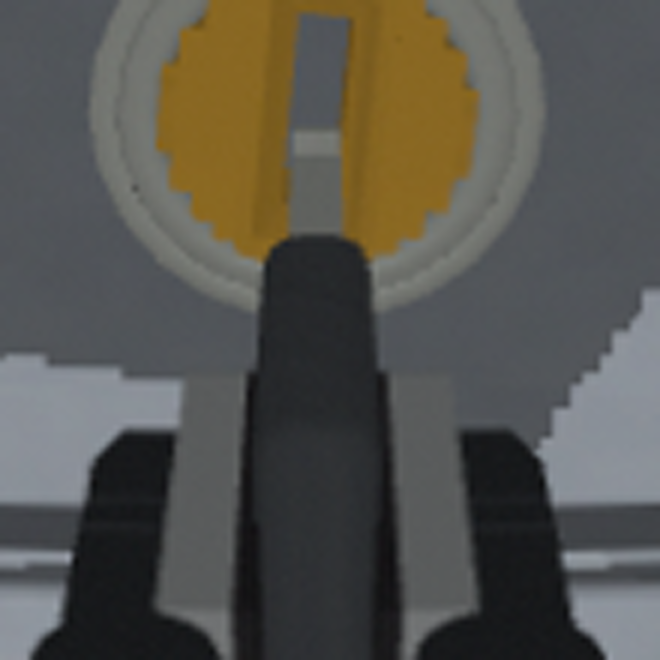

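```bash
python3 -m crank '[[[-0.002,-0.01,0.045],[0,10,0]],[[-0.004,-0.01,0.09],[0,20,0]],[[-0.006,-0.01,0.135],[0,30,0]],[[-0.008,-0.01,0.18],[0,40,0]],[[-0.01,-0.01,0.225],[0,50,0]],[[-0.012,-0.01,0.27],[0,60,0]],[[-0.0148,-0.01,0.3195],[0,70,0]],[[-0.0148,0.002,0.3195],[0,80.5,0]],[[-0.0148,0.002,0.3195],[0,91.1,0]],[[-0.0148,0.002,0.3195],[0,91.1,0]]]'
python3 - <<'E'
from h import *
st();w=eyes.get_image('wrist');save('w7c',crop(w,230,170,110,110,6))
go(.4222,.3475,.2768,-93.95)
E
```

```text
time: 18.0
tcp_pos: [0.4223, 0.3476, 0.3207]
tcp_rot: [-1.572, -0.001, -1.637]
force: [0.3, 0.2, -1.3]
grip_width: 0.0083
t 18.0 p [0.4223 0.3476 0.3207] rpy [-90.08  -0.05 -93.81] F [ 0.3  0.2 -1.3] M [ 0.03 -0.08  0.05] w 0.0083 q [ 0.48  0.1   1.89 -0.    1.16  0.55]
shift [-0.0001  0.0442 -0.0002] turn [0.05 0.18 0.03]
```

View pics/w7c.png

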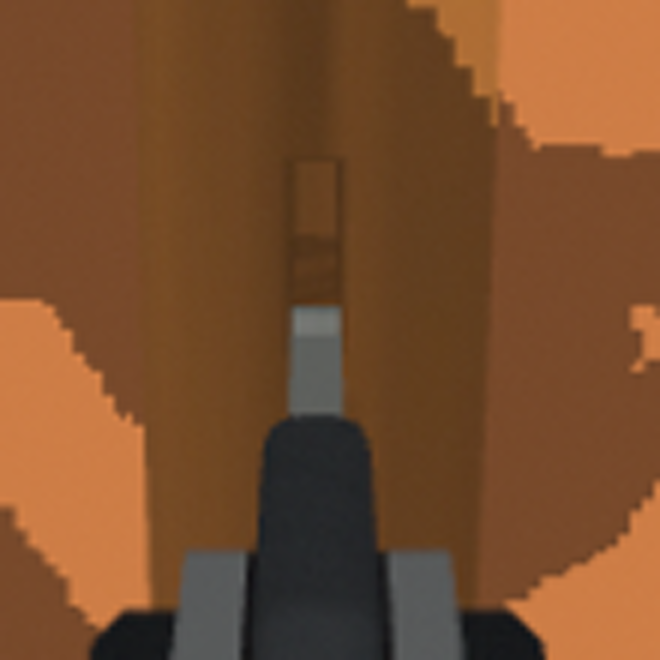

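```bash
python3 -m crank '[[[0,0.02,0],[0,0.2,0]],[[0,0.035,0],[0,0.2,0]],[[0,0.04,0],[0,0.2,0]],[[0,0.045,0],[0,0.2,0]],[[0,0.05,0],[0,0.2,0]],[[0,0.054,0],[0,0.2,0]],[[0,0.058,0],[0,0.2,0]],[[0,0.062,0],[0,0.2,0]],[[0,0.065,0],[0,0.2,0]],[[0,0.065,0],[0,0.2,0]]]'
```

```text
time: 19.3
tcp_pos: [0.4224, 0.3475, 0.2563]
tcp_rot: [-1.571, -0.0, -1.643]
force: [-0.7, -0.5, -1.5]
grip_width: 0.0081
```

Blade is in the slot. Finish lowering, then release.

```bash
python3 -m crank '[[[0,0.006,0],[0,0,0]],[[0,0.012,0],[0,0,0]],[[0,0.018,0],[0,0,0]],[[0,0.022,0],[0,0,0]],[[0,0.0245,0],[0,0,0]],[[0,0.0245,0],[0,0,0]],[[0,0.0245,0],[0,0,0]],[[0,0.0245,0],[0,0,0]],[[0,0.0245,0],[0,0,0]],[[0,0.0245,0],[0,0,0]]]'
python3 -m crank '[[[0,0,0],[0,0,0]],[[0,0,0],[0,0,0]],[[0,0,0],[0,0,0]],[[0,-0.01,0],[0,0,0]],[[0,-0.03,0],[0,0,0]],[[0,-0.05,0],[0,0,0]],[[0.05,-0.05,-0.0006],[0,0,0]],[[0.05,-0.05,-0.0006],[0,0,0]],[[0.05,-0.05,-0.0006],[0,0,0]],[[0.05,-0.05,-0.0006],[0,0,0]]]' 0.3
python3 - <<'E'
from h import *
st();w=eyes.get_image('wrist');save('w8',w)
E
```

```text
time: 20.55
tcp_pos: [0.4225, 0.3475, 0.2322]
tcp_rot: [-1.571, 0.0, -1.643]
force: [-0.5, -0.3, -1.1]
grip_width: 0.0081
time: 21.8
tcp_pos: [0.4184, 0.2983, 0.2824]
tcp_rot: [-1.57, 0.0, -1.643]
force: [0.2, 0.8, -0.0]
grip_width: 0.0255
t 21.8 p [0.4184 0.2983 0.2824] rpy [-89.97   0.02 -94.11] F [ 0.2  0.8 -0. ] M [ 0.04 -0.02  0.02] w 0.0255 q [0.4  0.08 1.99 0.   1.07 0.47]
```

View pics/w8.png

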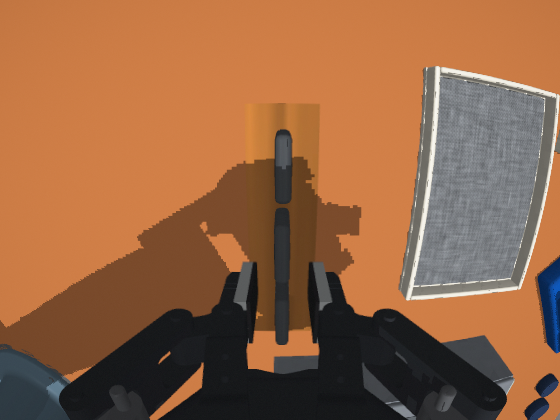

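```bash
python3 -m crank '[[[0,0.02,0],[0,0,0]],[[0,0.04,0],[0,0,0]],[[0,0.0512,0],[0,0,0]],[[0,0.0512,0],[0,0,0]],[[0,0.0512,0],[0,0,0]],[[0,0.0512,0],[0,0,0]],[[0,0.0512,0],[0,0,0]],[[0,0.0512,0],[0,0,0]],[[0,0.0512,0],[0,0,0]],[[0,0.0512,0],[0,0,0]]]'
python3 -m crank '[[[0,0,0],[0,0,0]],[[0,0,0],[0,0,0]],[[0,0,0],[0,0,0]],[[0,0,0],[0,0,0]],[[0,0,0],[0,0,0]],[[0,-0.01,0],[0,0,0]],[[0,-0.03,0],[0,0,0]],[[0,-0.06,0],[0,0,0]],[[0,-0.09,0],[0,0,0]],[[0,-0.09,0],[0,0,0]]]' 0
python3 - <<'E'
from h import *
st();w=eyes.get_image('wrist');save('w9c',crop(w,230,170,110,110,6))
go(.4213,.0277,.315,-5.5)
E
```

```text
time: 23.1
tcp_pos: [0.4182, 0.2977, 0.2309]
tcp_rot: [-1.571, -0.0, -1.643]
force: [-0.0, 0.1, 0.4]
grip_width: 0.0257
time: 24.35
tcp_pos: [0.419, 0.298, 0.3235]
tcp_rot: [-1.565, 0.003, -1.643]
force: [0.2, -0.4, -0.8]
grip_width: 0.0081
t 24.35 p [0.419  0.298  0.3235] rpy [-89.69   0.15 -94.15] F [ 0.2 -0.4 -0.8] M [ 0.04 -0.02  0.06] w 0.0081 q [ 0.4   0.02  1.97 -0.    1.15  0.47]
shift [0.2691 0.0063 0.0225] turn [ -0.12 -88.65   0.04]
```

View pics/w9c.png

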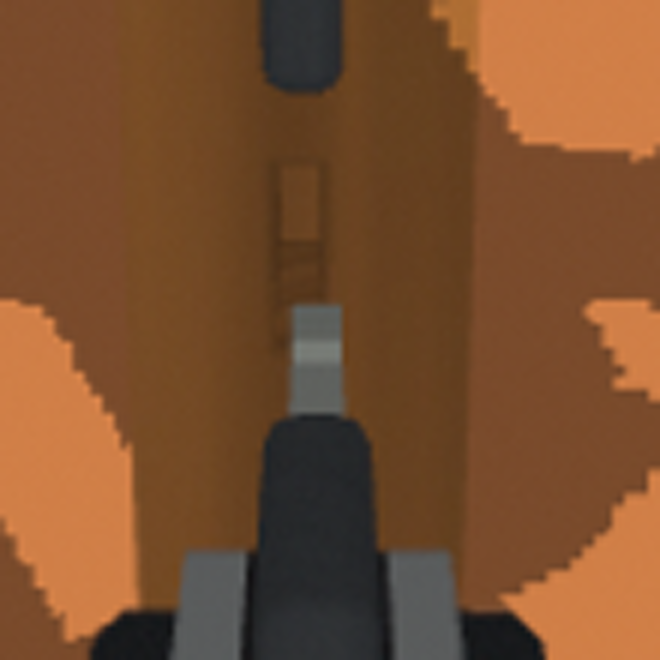

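```bash
python3 -m crank '[[[0.04,0,0.004],[0,-10,0]],[[0.08,0,0.008],[0,-20,0]],[[0.12,0,0.012],[0,-30,0]],[[0.16,0,0.016],[0,-40,0]],[[0.2,0,0.02],[0,-50,0]],[[0.24,0,0.0225],[0,-60,0]],[[0.269,0,0.0225],[0,-70,0]],[[0.269,0,0.0225],[0,-80,0]],[[0.269,0,0.0225],[0,-88.6,0]],[[0.269,0,0.0225],[0,-88.6,0]]]'
python3 -m crank '[[[0,0,0],[0,0,0]],[[0,0,0],[0,0,0]],[[0,0,0],[0,0,0]],[[0,0,0],[0,0,0]],[[0,0,0],[0,0,0]],[[0,0.01,0],[0,0,0]],[[0,0.01,0],[0,0,0]],[[0,0.01,0],[0,0,0]],[[0,0.01,0],[0,0,0]],[[0,0.01,0],[0,0,0]]]'
python3 - <<'E'
from h import *
st();w=eyes.get_image('wrist');save('w10c',crop(w,230,185,110,110,6))
P=pose();print(proj('wrist',[.4216,.0278,.062],P))
go(.4213,.0277,.299,-5.5)
E
```

```text
time: 25.65
tcp_pos: [0.4206, 0.0278, 0.3192]
tcp_rot: [-1.57, 0.003, -0.099]
force: [0.2, 0.3, -1.1]
grip_width: 0.0081
time: 26.9
tcp_pos: [0.4213, 0.0277, 0.3111]
tcp_rot: [-1.571, -0.0, -0.097]
force: [-0.5, -0.7, -1.3]
grip_width: 0.0082
t 26.9 p [0.4213 0.0277 0.3111] rpy [-90.    -0.02  -5.55] F [-0.5 -0.7 -1.3] M [0.04 0.01 0.02] w 0.0082 q [-0.2  -0.2   2.2   0.    1.15 -1.68]
[282.8635 224.0676]
shift [ 0.     0.012 -0.   ] turn [ 0.   -0.05  0.02]
```

View pics/w10c.png

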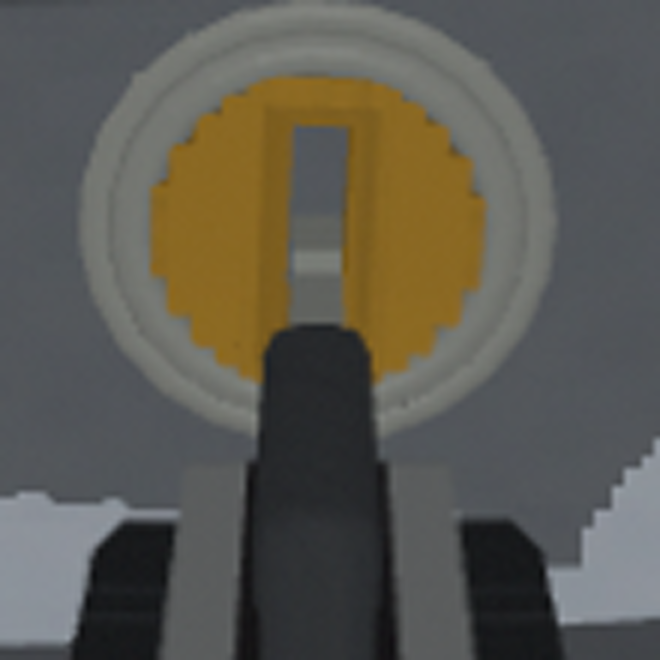

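```bash
python3 -m crank '[[[0,0.01,0],[0,1,0]],[[0,0.018,0],[0,1,0]],[[0,0.023,0],[0,1,0]],[[0,0.027,0],[0,1,0]],[[0,0.03,0],[0,1,0]],[[0,0.033,0],[0,1,0]],[[0,0.036,0],[0,1,0]],[[0,0.04,0],[0,1,0]],[[0,0.044,0],[0,1,0]],[[0,0.044,0],[0,1,0]]]'
python3 -c "
from h import *
st()"
```

```text
time: 28.2
tcp_pos: [0.4213, 0.0277, 0.2667]
tcp_rot: [-1.571, -0.001, -0.114]
force: [2.4, -1.1, -3.7]
grip_width: 0.0081
t 28.2 p [0.4213 0.0277 0.2667] rpy [-90.    -0.03  -6.56] F [ 2.4 -1.1 -3.7] M [-0.01 -0.38 -0.01] w 0.0081 q [-0.2  -0.12  2.22 -0.    1.04 -1.66]
```

Seat, then turn.

```bash
python3 -m crank '[[[0,0.004,0],[0,0,0]],[[0,0.008,0],[0,0,0]],[[0,0.012,0],[0,0,0]],[[0,0.016,0],[0,0,0]],[[0,0.02,0],[0,0,0]],[[0,0.023,0],[0,0,0]],[[0,0.023,0],[0,3,0]],[[0,0.023,0],[0,6,0]],[[0,0.023,0],[0,9,0]],[[0,0.023,0],[0,9,0]]]'
python3 -c "
from h import *
st()"
python3 -m crank '[[[0,0,0],[0,2,0]],[[0,0,0],[0,4,0]],[[0,0,0],[0,6,0]],[[0,0,0],[0,8,0]],[[0,0,0],[0,10,0]],[[0,0,0],[0,12,0]],[[0,0,0],[0,14,0]],[[0,0,0],[0,16,0]],[[0,0,0],[0,16,0]],[[0,0,0],[0,16,0]]]'
python3 -c "
from h import *
st()"
```

```text
time: 29.45
tcp_pos: [0.4213, 0.0277, 0.2438]
tcp_rot: [-1.571, -0.001, -0.271]
force: [3.0, -1.1, -3.0]
grip_width: 0.0079
t 29.45 p [0.4213 0.0277 0.2438] rpy [-89.99  -0.05 -15.52] F [ 3.  -1.1 -3. ] M [-0.02 -0.76  0.02] w 0.0079 q [-0.2  -0.08  2.23  0.    0.99 -1.5 ]
time: 30.7
tcp_pos: [0.4213, 0.0279, 0.2438]
tcp_rot: [-1.571, -0.001, -0.549]
force: [5.4, 1.1, -5.2]
grip_width: 0.0081
t 30.7 p [0.4213 0.0279 0.2438] rpy [-90.    -0.06 -31.43] F [ 5.4  1.1 -5.2] M [ 0.22 -1.13  0.92] w 0.0081 q [-0.2  -0.08  2.23 -0.    0.99 -1.23]
```

```bash
python3 -m crank '[[[0,0,0],[0,-6,0]],[[0,0,0],[0,-12,0]],[[0,0,0],[0,-18,0]],[[0,0,0],[0,-24,0]],[[0,0,0],[0,-29,0]],[[0,0,0],[0,-32,0]],[[0,0,0],[0,-33,0]],[[0,0,0],[0,-33,0]],[[0,0,0],[0,-28.6,0]],[[0,0,0],[0,-28.6,0]]]'
python3 -c "
from h import *
st()"
python3 -m crank '[[[0,-0.005,0],[0,0,0]],[[0,-0.015,0],[0,0,0]],[[0,-0.025,0],[0,0,0]],[[0,-0.035,0],[0,0,0]],[[0,-0.045,0],[0,0,0]],[[0,-0.06,0],[0,0,0]],[[0,-0.077,0],[0,0,0]],[[0,-0.077,0],[0,0,0]],[[0,-0.077,0],[0,0,0]],[[0,-0.077,0],[0,0,0]]]'
python3 - <<'E'
from h import *
st();w=eyes.get_image('wrist');save('w11c',crop(w,230,200,110,110,6))
go(.4184,.298,.3206,-94.1)
E
```

```text
time: 31.95
tcp_pos: [0.4213, 0.0275, 0.244]
tcp_rot: [-1.572, -0.0, -0.052]
force: [4.0, -3.1, -3.3]
grip_width: 0.0079
t 31.95 p [0.4213 0.0275 0.244 ] rpy [-90.07  -0.02  -2.96] F [ 4.  -3.1 -3.3] M [-0.56 -0.8   0.06] w 0.0079 q [-0.2  -0.08  2.23 -0.    0.99 -1.72]
time: 33.2
tcp_pos: [0.4208, 0.0278, 0.3201]
tcp_rot: [-1.571, 0.002, -0.052]
force: [0.5, -0.8, -2.1]
grip_width: 0.0079
t 33.2 p [0.4208 0.0278 0.3201] rpy [-89.98   0.11  -2.96] F [ 0.5 -0.8 -2.1] M [-0.01  0.03 -0.03] w 0.0079 q [-0.2  -0.22  2.19 -0.    1.17 -1.72]
shift [-0.0164 -0.0004  0.2697] turn [ 0.07 91.15 -0.09]
```

View pics/w11c.png

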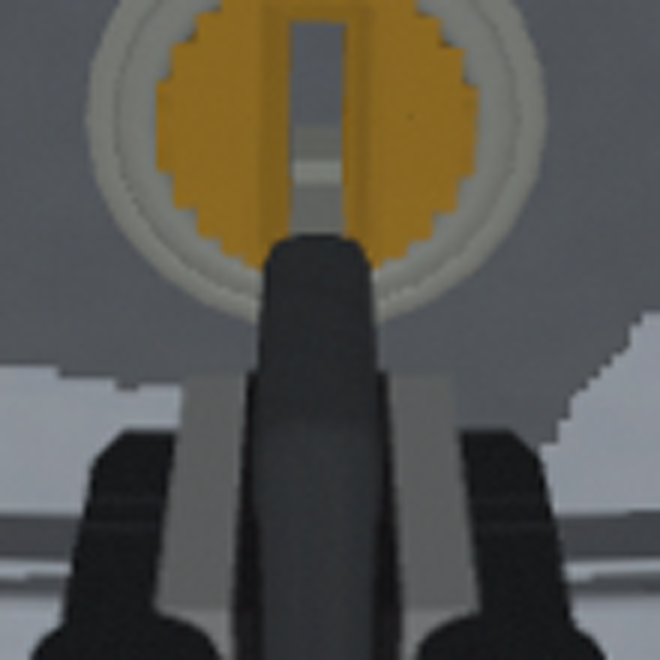

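```bash
python3 -m crank '[[[-0.002,-0.012,0.045],[0,10,0]],[[-0.004,-0.012,0.09],[0,20,0]],[[-0.006,-0.012,0.135],[0,30,0]],[[-0.008,-0.012,0.18],[0,40,0]],[[-0.01,-0.012,0.225],[0,50,0]],[[-0.0164,-0.012,0.27],[0,60,0]],[[-0.0164,-0.012,0.2697],[0,70,0]],[[-0.0164,-0.004,0.2697],[0,80.5,0]],[[-0.0164,0,0.2697],[0,91.1,0]],[[-0.0164,0,0.2697],[0,91.1,0]]]'
python3 - <<'E'
from h import *
st();w=eyes.get_image('wrist');save('w12c',crop(w,230,170,110,110,6))
go(.4184,.298,.2555,-94.1)
E
```

```text
time: 34.5
tcp_pos: [0.4185, 0.2979, 0.3199]
tcp_rot: [-1.573, -0.001, -1.639]
force: [-0.1, -0.9, -1.3]
grip_width: 0.0081
t 34.5 p [0.4185 0.2979 0.3199] rpy [-90.11  -0.06 -93.92] F [-0.1 -0.9 -1.3] M [0.01 0.04 0.  ] w 0.0081 q [0.4  0.02 1.97 0.   1.15 0.47]
shift [-0.0001  0.0649 -0.0002] turn [0.06 0.23 0.03]
```

View pics/w12c.png

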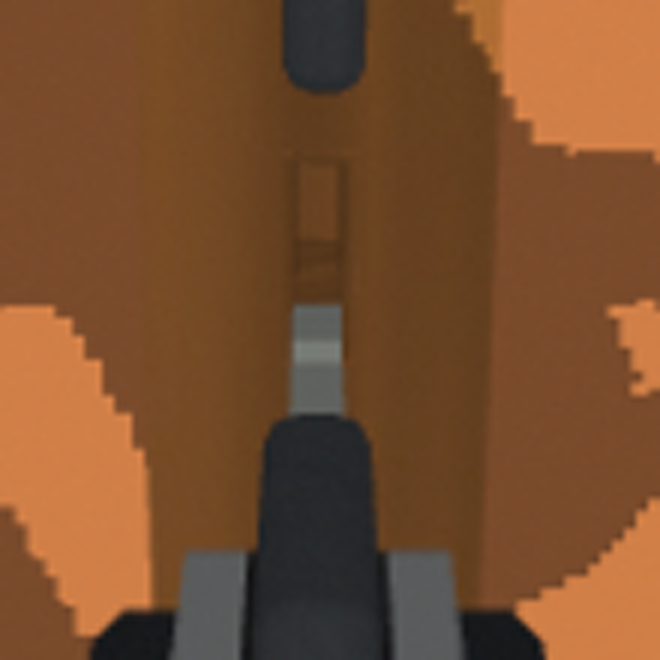

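```bash
python3 -m crank '[[[0,0.02,0],[0,0.2,0]],[[0,0.035,0],[0,0.2,0]],[[0,0.04,0],[0,0.2,0]],[[0,0.045,0],[0,0.2,0]],[[0,0.05,0],[0,0.2,0]],[[0,0.054,0],[0,0.2,0]],[[0,0.058,0],[0,0.2,0]],[[0,0.062,0],[0,0.2,0]],[[0,0.066,0],[0,0.2,0]],[[0,0.07,0],[0,0.2,0]]]'
```

```text
time: 35.8
tcp_pos: [0.4188, 0.2979, 0.2506]
tcp_rot: [-1.571, 0.0, -1.645]
force: [-0.6, 1.0, -1.0]
grip_width: 0.0078
```

```bash
python3 -m crank '[[[0,0.006,0],[0,0,0]],[[0,0.012,0],[0,0,0]],[[0,0.018,0],[0,0,0]],[[0,0.018,0],[0,0,0]],[[0,0.018,0],[0,0,0]],[[0,0.018,0],[0,0,0]],[[0,0.018,0],[0,0,0]],[[0,0.018,0],[0,0,0]],[[0,0.018,0],[0,0,0]],[[0,0.018,0],[0,0,0]]]'
python3 -m crank '[[[0,0,0],[0,0,0]],[[0,0,0],[0,0,0]],[[0,0,0],[0,0,0]],[[0,-0.01,0],[0,0,0]],[[0,-0.03,0],[0,0,0]],[[0,-0.05,0],[0,0,0]],[[0.05,-0.05,0],[0,0,0]],[[0.05,-0.05,0],[0,0,0]],[[0.05,-0.05,0],[0,0,0]],[[0.05,-0.05,0],[0,0,0]]]' 0.3
python3 - <<'E'
from h import *
st();w=eyes.get_image('wrist');save('w13',w)
go(.4150,.248,.2312,-93.9)
E
```

```text
time: 37.05
tcp_pos: [0.4188, 0.2979, 0.2329]
tcp_rot: [-1.571, 0.0, -1.645]
force: [-0.7, -0.4, -2.1]
grip_width: 0.0082
time: 38.3
tcp_pos: [0.4151, 0.2487, 0.2832]
tcp_rot: [-1.57, 0.0, -1.644]
force: [0.4, -0.2, 0.4]
grip_width: 0.0258
t 38.3 p [0.4151 0.2487 0.2832] rpy [-89.98   0.02 -94.21] F [ 0.4 -0.2  0.4] M [ 0.02 -0.01 -0.04] w 0.0258 q [0.3  0.01 2.06 0.   1.07 0.38]
shift [ 0.0007  0.0518 -0.0001] turn [-0.01 -0.3  -0.01]
```

View pics/w13.png

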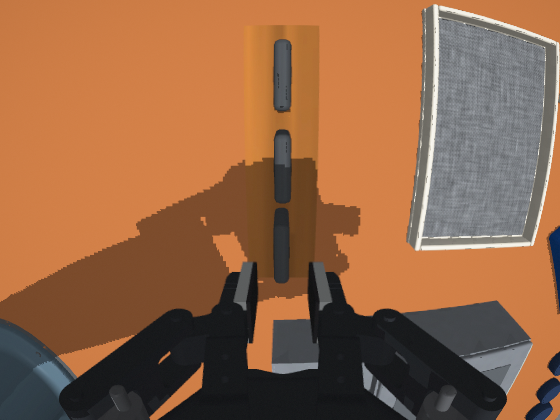

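```bash
python3 -m crank '[[[0,0.02,-0.0005],[0,-0.2,0]],[[0,0.04,-0.0005],[0,-0.2,0]],[[0,0.052,-0.0005],[0,-0.2,0]],[[0,0.052,-0.0005],[0,-0.2,0]],[[0,0.052,-0.0005],[0,-0.2,0]],[[0,0.052,-0.0005],[0,-0.2,0]],[[0,0.052,-0.0005],[0,-0.2,0]],[[0,0.052,-0.0005],[0,-0.2,0]],[[0,0.052,-0.0005],[0,-0.2,0]],[[0,0.052,-0.0005],[0,-0.2,0]]]'
python3 -m crank '[[[0,0,0],[0,0,0]],[[0,0,0],[0,0,0]],[[0,0,0],[0,0,0]],[[0,0,0],[0,0,0]],[[0,0,0],[0,0,0]],[[0,-0.01,0],[0,0,0]],[[0,-0.03,0],[0,0,0]],[[0,-0.06,0],[0,0,0]],[[0,-0.08,0],[0,0,0]],[[0,-0.08,0],[0,0,0]]]' 0
python3 - <<'E'
from h import *
st()
go(.4213,.0277,.3111,-3.0)
E
```

```text
time: 39.6
tcp_pos: [0.4145, 0.2481, 0.2309]
tcp_rot: [-1.571, -0.0, -1.642]
force: [-0.8, -0.5, -0.3]
grip_width: 0.0257
time: 40.85
tcp_pos: [0.415, 0.2483, 0.3126]
tcp_rot: [-1.567, 0.001, -1.642]
force: [-0.2, 1.0, -2.3]
grip_width: 0.0078
t 40.85 p [0.415  0.2483 0.3126] rpy [-89.79   0.08 -94.05] F [-0.2  1.  -2.3] M [-0.02  0.05  0.04] w 0.0078 q [ 0.3  -0.04  2.05  0.    1.13  0.37]
shift [0.2196 0.0013 0.0219] turn [ -0.23 -91.05   0.1 ]
```

```bash
python3 -m crank '[[[0.03,-0.005,0.004],[0,-10.5,0]],[[0.06,-0.005,0.008],[0,-21,0]],[[0.09,-0.005,0.012],[0,-31.5,0]],[[0.12,-0.005,0.016],[0,-42,0]],[[0.15,-0.005,0.02],[0,-52.5,0]],[[0.18,-0.005,0.0224],[0,-63,0]],[[0.2,-0.005,0.0224],[0,-73.5,0]],[[0.2196,0,0.0224],[0,-84,0]],[[0.2196,0,0.0224],[0,-91,0]],[[0.2196,0,0.0224],[0,-91,0]]]'
python3 -m crank '[[[0,0,0],[0,0,0]],[[0,0,0],[0,0,0]],[[0,0,0],[0,0,0]],[[0,0,0],[0,0,0]],[[0,0,0],[0,0,0]],[[0,0,0],[0,0,0]],[[0,0,0],[0,0,0]],[[0,0,0],[0,0,0]],[[0,0,0],[0,0,0]],[[0,0,0],[0,0,0]]]'
python3 - <<'E'
from h import *
st();w=eyes.get_image('wrist');save('w14c',crop(w,230,185,110,110,6))
go(.4213,.0277,.267,-3)
E
```

```text
time: 42.1
tcp_pos: [0.4209, 0.0274, 0.3097]
tcp_rot: [-1.57, 0.002, -0.055]
force: [-0.5, 0.0, -1.6]
grip_width: 0.0081
time: 43.35
tcp_pos: [0.4214, 0.0275, 0.3109]
tcp_rot: [-1.571, -0.0, -0.053]
force: [0.2, 0.9, -1.0]
grip_width: 0.0078
t 43.35 p [0.4214 0.0275 0.3109] rpy [-90.    -0.    -3.05] F [ 0.2  0.9 -1. ] M [-0.01 -0.01 -0.03] w 0.0078 q [-0.2  -0.2   2.2   0.    1.15 -1.72]
shift [-0.0001  0.0439  0.0002] turn [-0.   -0.05  0.  ]
```

View pics/w14c.png

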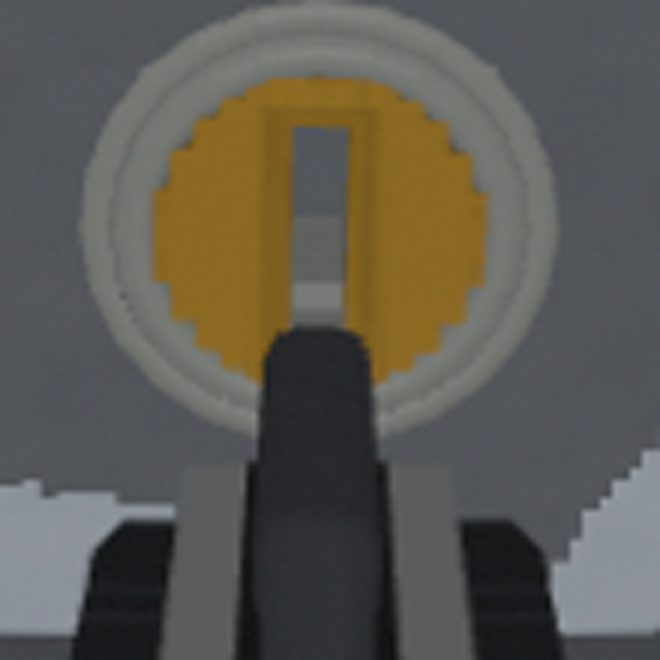

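```bash
python3 -m crank '[[[0,0.01,0.0002],[0,0,0]],[[0,0.018,0.0002],[0,0,0]],[[0,0.023,0.0002],[0,0,0]],[[0,0.027,0.0002],[0,0,0]],[[0,0.03,0.0002],[0,0,0]],[[0,0.033,0.0002],[0,0,0]],[[0,0.036,0.0002],[0,0,0]],[[0,0.04,0.0002],[0,0,0]],[[0,0.044,0.0002],[0,0,0]],[[0,0.044,0.0002],[0,0,0]]]'
```

```text
time: 44.65
tcp_pos: [0.4213, 0.0277, 0.2666]
tcp_rot: [-1.571, 0.0, -0.053]
force: [1.2, 0.4, -1.5]
grip_width: 0.0079
```

```bash
python3 -m crank '[[[0,0.006,0],[0,0,0]],[[0,0.012,0],[0,0,0]],[[0,0.018,0],[0,0,0]],[[0,0.023,0],[0,0,0]],[[0,0.023,0],[0,5,0]],[[0,0.023,0],[0,10,0]],[[0,0.023,0],[0,15,0]],[[0,0.023,0],[0,20,0]],[[0,0.023,0],[0,25,0]],[[0,0.023,0],[0,25,0]]]'
python3 -m crank '[[[0,0,0],[0,2,0]],[[0,0,0],[0,4,0]],[[0,0,0],[0,6,0]],[[0,0,0],[0,8,0]],[[0,0,0],[0,10,0]],[[0,0,0],[0,12,0]],[[0,0,0],[0,14,0]],[[0,0,0],[0,16,0]],[[0,0,0],[0,16,0]],[[0,0,0],[0,16,0]]]'
python3 -c "
from h import *
st()"
```

```text
time: 45.9
tcp_pos: [0.4214, 0.0278, 0.2436]
tcp_rot: [-1.57, 0.0, -0.489]
force: [1.3, 0.5, -2.5]
grip_width: 0.0078
time: 47.15
tcp_pos: [0.4214, 0.0278, 0.2439]
tcp_rot: [-1.57, 0.0, -0.77]
force: [3.5, 3.7, -4.3]
grip_width: 0.008
t 47.15 p [0.4214 0.0278 0.2439] rpy [-89.98   0.01 -44.11] F [ 3.5  3.7 -4.3] M [ 0.79 -0.58  0.03] w 0.008 q [-0.2  -0.08  2.23  0.    0.99 -1.01]
```

```bash
python3 -m crank '[[[0,0,0],[0,5,0]],[[0,0,0],[0,10,0]],[[0,0,0],[0,15,0]],[[0,0,0],[0,20,0]],[[0,0,0],[0,25,0]],[[0,0,0],[0,30,0]],[[0,0,0],[0,35,0]],[[0,0,0],[0,40,0]],[[0,0,0],[0,42,0]],[[0,0,0],[0,42,0]]]'
python3 -c "
from h import *
st()"
```

```text
time: 48.4
tcp_pos: [0.4216, 0.0278, 0.2441]
tcp_rot: [-1.57, 0.001, -1.503]
force: [3.5, 5.2, -6.3]
grip_width: 0.0079
t 48.4 p [0.4216 0.0278 0.2441] rpy [-89.93   0.03 -86.13] F [ 3.5  5.2 -6.3] M [ 0.94 -0.85  0.07] w 0.0079 q [-0.2  -0.08  2.23  0.    0.99 -0.27]
```

```bash
python3 -m crank '[[[0,0,0],[0,0,0]],[[0,0,0],[0,0,0]],[[0,0,0],[0,0,0]],[[0,0,0],[0,0,0]],[[0,-0.01,0],[0,0,0]],[[0,-0.03,0],[0,0,0]],[[0,-0.05,0],[0,0,0]],[[0,-0.05,0],[0,0,0]],[[0,-0.05,0],[0,0,0]],[[0,-0.05,0],[0,0,0]]]' 0.3
python3 - <<'E'
from h import *
st();go(.4695,.0253,.29,-3.0)
E
```

```text
time: 49.65
tcp_pos: [0.421, 0.0277, 0.293]
tcp_rot: [-1.573, 0.0, -1.502]
force: [-0.2, -0.0, 1.2]
grip_width: 0.0253
t 49.65 p [0.421  0.0277 0.293 ] rpy [-90.1    0.03 -86.05] F [-0.2 -0.   1.2] M [ 0.02 -0.01  0.01] w 0.0253 q [-0.2  -0.17  2.21 -0.    1.11 -0.27]
shift [0.0058 0.0029 0.0482] turn [  0.06 -83.05  -0.1 ]
```

```bash
python3 -m crank '[[[0.003,0,0.02],[0,-10.5,0]],[[0.0058,0.003,0.048],[0,-21,0]],[[0.0058,0.003,0.048],[0,-31.5,0]],[[0.0058,0.003,0.048],[0,-42,0]],[[0.0058,0.003,0.048],[0,-52.5,0]],[[0.0058,0.003,0.048],[0,-63,0]],[[0.0058,0.003,0.048],[0,-73.5,0]],[[0.0058,0.003,0.048],[0,-83,0]],[[0.0058,0.003,0.048],[0,-83,0]],[[0.0058,0.003,0.048],[0,-83,0]]]' 0.5
python3 - <<'E'
from h import *
st();w=eyes.get_image('wrist');save('w15',w)
P=pose();print(proj('wrist',[.4735,.0251,.08],P))
E
```

```text
time: 50.9
tcp_pos: [0.4695, 0.0252, 0.2905]
tcp_rot: [-1.571, 0.001, -0.056]
force: [0.9, -0.5, -0.4]
grip_width: 0.0429
t 50.9 p [0.4695 0.0252 0.2905] rpy [-89.99   0.04  -3.19] F [ 0.9 -0.5 -0.4] M [ 0.02 -0.03 -0.02] w 0.0429 q [-0.19 -0.04  2.09  0.    1.09 -1.7 ]
[282.8935 252.6918]
```

View pics/w15.png

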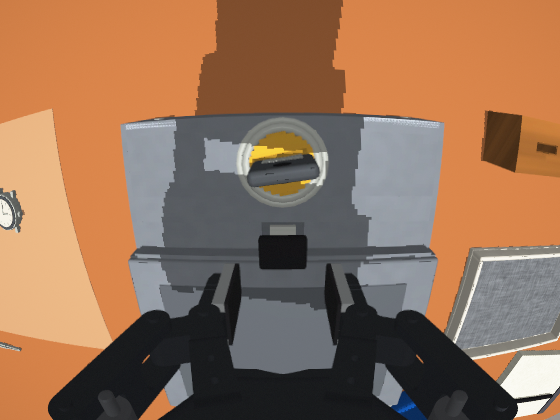

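```bash
python3 -m crank '[[[0,0.015,0],[0,0,0]],[[0,0.03,0],[0,0,0]],[[0,0.04,0],[0,0,0]],[[0,0.05,0],[0,0,0]],[[0,0.05,0],[0,0,0]],[[0,0.05,0],[0,0,0]],[[0,0.05,0],[0,0,0]],[[0,0.05,0],[0,0,0]],[[0,0.05,0],[0,0,0]],[[0,0.05,0],[0,0,0]]]'
python3 -m crank '[[[0,0,0],[0,0,0]],[[0,0,0],[0,0,0]],[[0,0,0],[0,0,0]],[[0,0,0],[0,0,0]],[[0,0,0],[0,0,0]],[[0,0,0],[0,0,0]],[[0,0,0],[0,0,0]],[[0,0,0],[0,0,0]],[[0,0,0],[0,0,0]],[[0,0,0],[0,0,0]]]' 0.28
python3 - <<'E'
from h import *
st();w=eyes.get_image('wrist');save('w16c',crop(w,200,180,160,150,5))
for i,th in enumerate(np.linspace(0,1.0,11)[1:]):print(round(th,2),np.round([.168*(1-np.cos(th)),-.168*np.sin(th)],4))
E
```

```text
time: 52.2
tcp_pos: [0.4698, 0.0252, 0.2412]
tcp_rot: [-1.571, -0.001, -0.053]
force: [-1.2, -0.5, 0.7]
grip_width: 0.0427
time: 53.45
tcp_pos: [0.4695, 0.0253, 0.2412]
tcp_rot: [-1.571, 0.002, -0.053]
force: [-5.7, 0.0, 6.7]
grip_width: 0.0279
t 53.45 p [0.4695 0.0253 0.2412] rpy [-90.     0.09  -3.03] F [-5.7  0.   6.7] M [0.05 0.8  0.04] w 0.0279 q [-0.19  0.05  2.11 -0.    0.98 -1.71]
0.1 [ 0.0008 -0.0168]
0.2 [ 0.0033 -0.0334]
0.3 [ 0.0075 -0.0496]
0.4 [ 0.0133 -0.0654]
0.5 [ 0.0206 -0.0805]
0.6 [ 0.0293 -0.0949]
0.7 [ 0.0395 -0.1082]
0.8 [ 0.051  -0.1205]
0.9 [ 0.0636 -0.1316]
1.0 [ 0.0772 -0.1414]
```

View pics/w16c.png

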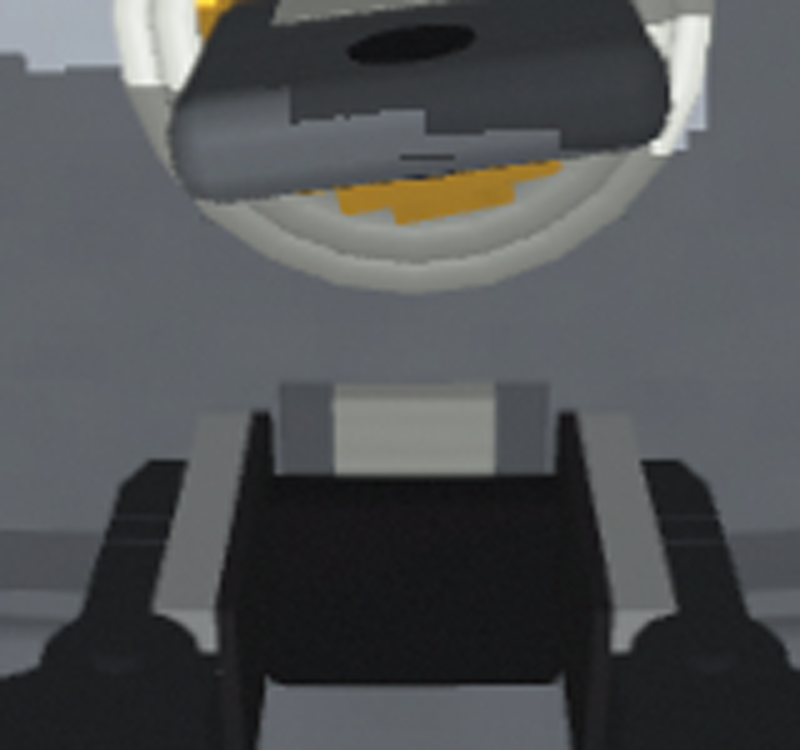

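```bash
python3 -m crank '[[[0.0003,-0.01,0],[0,0,0]],[[0.002,-0.025,0],[0,0,0]],[[0.005,-0.041,0],[0,0,0]],[[0.0103,-0.0577,0],[0,0,0]],[[0.0168,-0.073,0],[0,0,0]],[[0.025,-0.088,0],[0,0,0]],[[0.0343,-0.1018,0],[0,0,0]],[[0.045,-0.1145,0],[0,0,0]],[[0.057,-0.1262,0],[0,0,0]],[[0.057,-0.1262,0],[0,0,0]]]'
python3 - <<'E'
from h import *
st();w=eyes.get_image('wrist');save('w17',w);s=eyes.get_image('scene');save('s17',crop(s,220,120,200,180,3))
E
```

```text
time: 54.75
tcp_pos: [0.5272, 0.0222, 0.3676]
tcp_rot: [-1.57, -0.002, -0.053]
force: [6.4, 0.8, -9.5]
grip_width: 0.0278
t 54.75 p [0.5272 0.0222 0.3676] rpy [-89.98  -0.11  -3.03] F [ 6.4  0.8 -9.5] M [ 0.03 -0.68  0.23] w 0.0278 q [-0.17 -0.01  1.9   0.    1.24 -1.69]
```

View pics/s17.png

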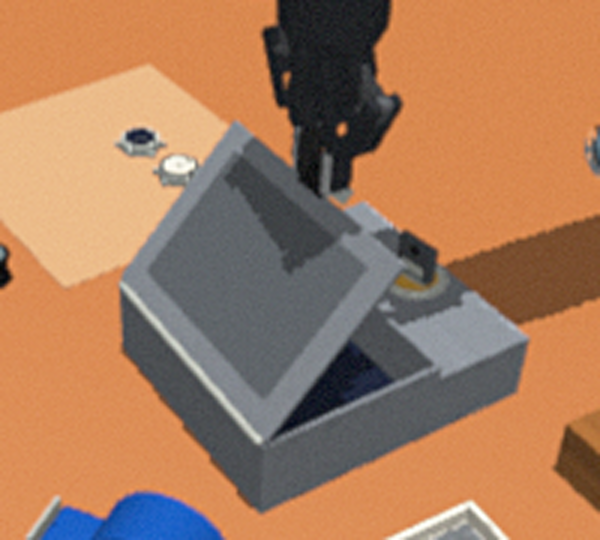

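```bash
python3 -m crank '[[[0.0132,-0.0105,0],[0,0,0]],[[0.0273,-0.0195,0],[0,0,0]],[[0.0423,-0.0271,0],[0,0,0]],[[0.0579,-0.0332,0],[0,0,0]],[[0.0741,-0.0377,0],[0,0,0]],[[0.0907,-0.0406,0],[0,0,0]],[[0.1074,-0.0418,0],[0,0,0]],[[0.1242,-0.0413,0],[0,0,0]],[[0.1325,-0.0404,0],[0,0,0]],[[0.1325,-0.0404,0],[0,0,0]]]'
python3 - <<'E'
from h import *
st();s=eyes.get_image('scene');save('s18',crop(s,180,80,260,200,3))
E
```

```text
time: 56.1
tcp_pos: [0.6593, 0.0153, 0.4093]
tcp_rot: [-1.57, -0.003, -0.053]
force: [1.1, 2.6, 3.9]
grip_width: 0.0254
t 56.1 p [0.6593 0.0153 0.4093] rpy [-89.98  -0.18  -3.06] F [1.1 2.6 3.9] M [ 0.26  0.19 -0.41] w 0.0254 q [-0.15  0.26  1.53  0.    1.35 -1.67]
```

View pics/s18.png

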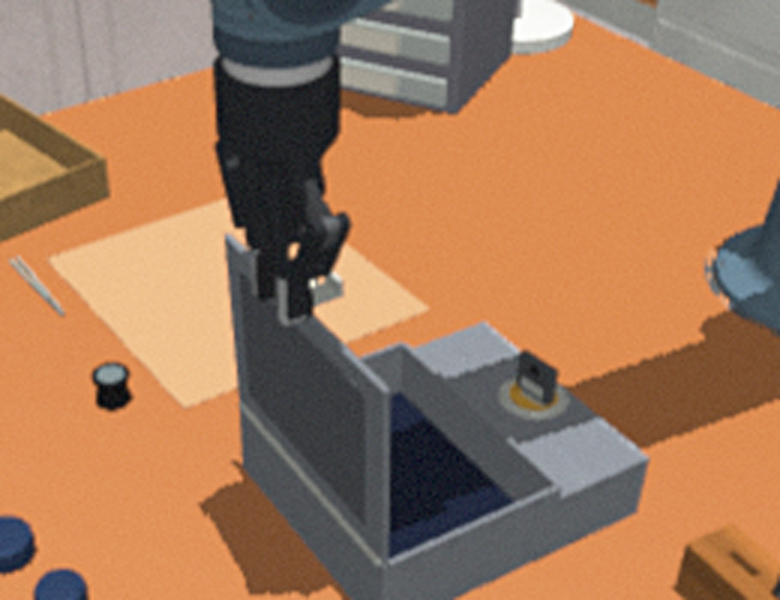

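```bash
python3 -m crank '[[[0,0,0],[0,0,0]],[[0,0,0],[0,0,0]],[[0,0,0],[0,0,0]],[[0,-0.02,0],[0,0,0]],[[0,-0.04,0],[0,0,0]],[[-0.05,-0.05,0],[0,0,0]],[[-0.1,-0.05,0],[0,0,0]],[[-0.1,-0.05,0],[0,0,0]],[[-0.1,-0.05,0],[0,0,0]],[[-0.1,-0.05,0],[0,0,0]]]' 0.6
python3 - <<'E'
from h import *
st();s=eyes.get_image('top');save('t19',crop(s,200,170,260,140,3))
E
```

```text
time: 57.4
tcp_pos: [0.56, 0.0202, 0.4586]
tcp_rot: [-1.571, -0.002, -0.053]
force: [0.2, -0.3, -0.4]
grip_width: 0.0515
t 57.4 p [0.56   0.0202 0.4586] rpy [-90.01  -0.1   -3.06] F [ 0.2 -0.3 -0.4] M [-0.01  0.01 -0.01] w 0.0515 q [-0.17 -0.01  1.73 -0.    1.41 -1.68]
```

View pics/t19.png

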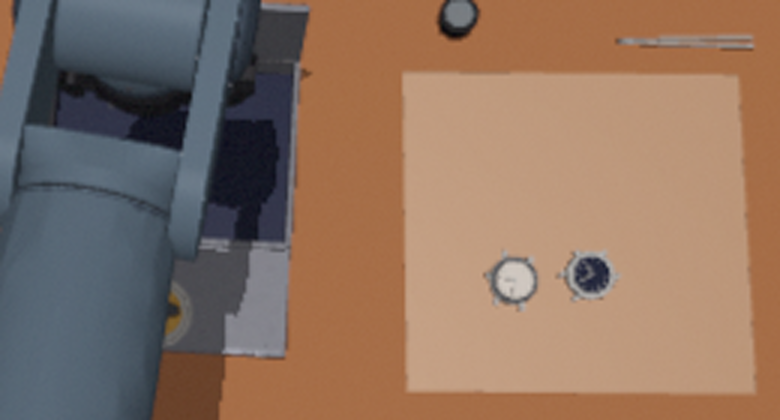

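Run:
```python
from h import *
print(at('top',371.3,263.3,.012),at('top',396.8,261.4,.012))
go(.455,-.278,.32,-93)
```

```text
[ 0.4502 -0.2787  0.012 ] [ 0.4557 -0.3449  0.012 ]
shift [-0.0891  0.1381 -0.3034] turn [-0.05 89.94  0.06]
```

```bash
python3 -m crank '[[[-0.02,0.02,-0.05],[0,10,0]],[[-0.04,0.04,-0.1],[0,20,0]],[[-0.06,0.07,-0.15],[0,30,0]],[[-0.08,0.1,-0.2],[0,40,0]],[[-0.089,0.138,-0.25],[0,50,0]],[[-0.089,0.138,-0.3034],[0,60,0]],[[-0.089,0.138,-0.3034],[0,70,0]],[[-0.089,0.138,-0.3034],[0,80,0]],[[-0.089,0.138,-0.3034],[0,90,0]],[[-0.089,0.138,-0.3034],[0,90,0]]]' 0.65
python3 - <<'E'
from h import *
st();w=eyes.get_image('wrist');save('w20',w);save('w20c',crop(w,200,170,160,150,5))
P=pose();print(proj('wrist',[.455,-.278,.012],P),proj('wrist',[.459,-.345,.012],P))
E
```

```text
time: 58.7
tcp_pos: [0.4545, -0.2784, 0.3195]
tcp_rot: [-1.571, -0.0, -1.622]
force: [0.6, 0.2, 0.4]
grip_width: 0.0554
t 58.7 p [ 0.4545 -0.2784  0.3195] rpy [-90.    -0.   -92.94] F [0.6 0.2 0.4] M [-0.02 -0.01  0.05] w 0.0554 q [-0.76  0.07  1.92 -0.    1.15 -0.71]
[283.2659 199.1777] [290.8895 265.5657]
```

View pics/w20.png

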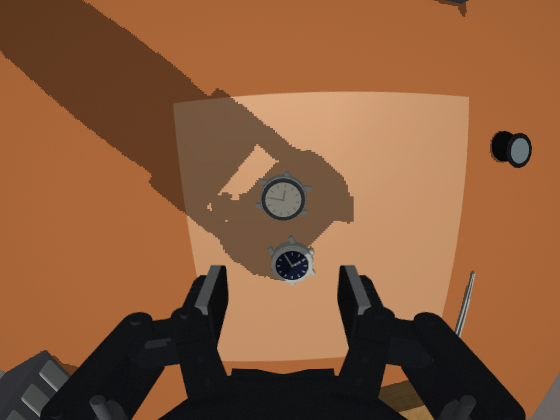

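View pics/w20c.png

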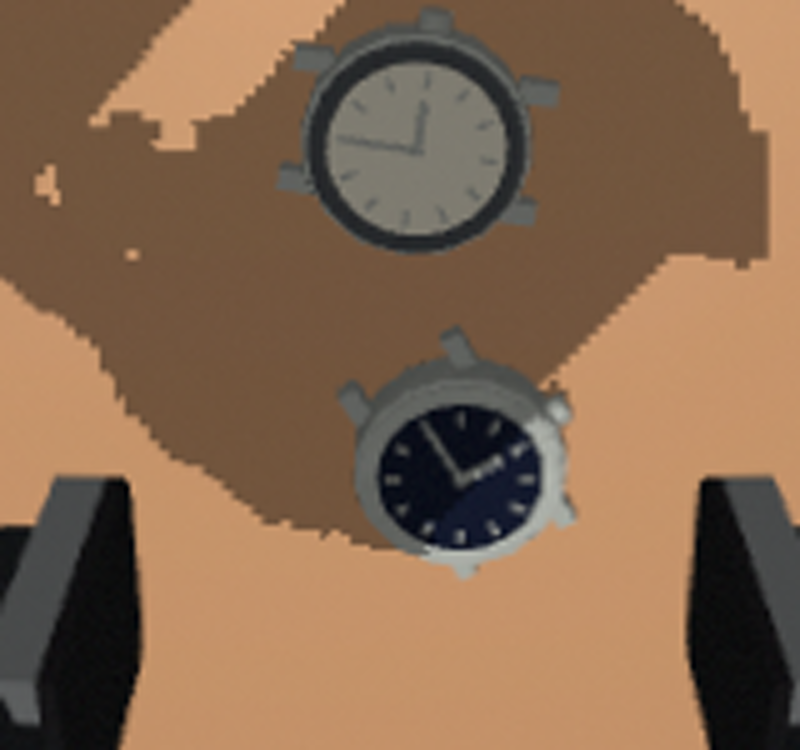

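Run:
```python
from h import *
P=pose();a=at('wrist',282.8,199.6,.012,P);b=at('wrist',292,265.2,.012,P);print(a,b)
go(a[0],a[1],.20,-40)
```

```text
[ 0.4546 -0.2784  0.012 ] [ 0.4601 -0.3447  0.012 ]
shift [0.0001 0.1195 0.0002] turn [ -0.   -52.89  -0.  ]
```

```bash
python3 -m crank '[[[0,0.03,0],[0,-10.5,0]],[[0,0.06,0],[0,-21,0]],[[0,0.09,0],[0,-31.5,0]],[[0,0.11,0],[0,-42,0]],[[0,0.1195,0],[0,-53,0]],[[0,0.1195,0],[0,-53,0]],[[0,0.1195,0],[0,-53,0]],[[0,0.1195,0],[0,-53,0]],[[0,0.1195,0],[0,-53,0]],[[0,0.1195,0],[0,-53,0]]]' 0.62
python3 - <<'E'
from h import *
st();w=eyes.get_image('wrist');save('w21',w);save('w21c',crop(w,200,180,160,150,5))
P=pose();print(proj('wrist',[.4546,-.2784,.012],P))
E
```

```text
time: 60.0
tcp_pos: [0.454, -0.2778, 0.2002]
tcp_rot: [-1.571, -0.0, -0.699]
force: [-0.4, -1.0, 0.0]
grip_width: 0.0526
t 60.0 p [ 0.454  -0.2778  0.2002] rpy [-90.    -0.03 -40.06] F [-0.4 -1.   0. ] M [-0.01 -0.05 -0.02] w 0.0526 q [-0.76  0.26  1.96 -0.    0.92 -1.63]
[282.6817 265.2922]
```

View pics/w21c.png

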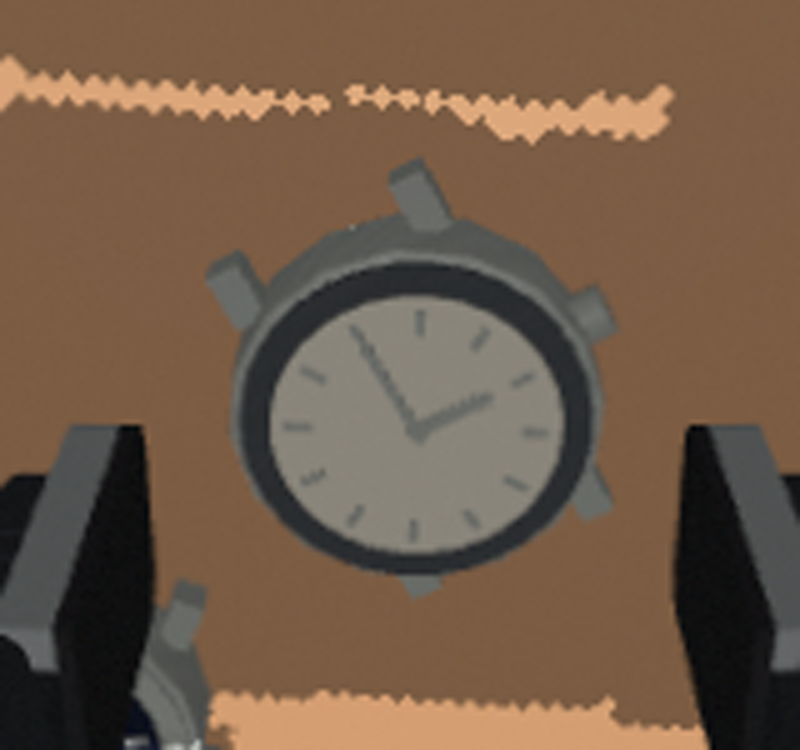

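```bash
python3 -m crank '[[[0,0.008,0],[0,-7,0]],[[0,0.016,0],[0,-7,0]],[[0,0.022,0],[0,-7,0]],[[0,0.026,0],[0,-7,0]],[[0,0.026,0],[0,-7,0]],[[0,0.026,0],[0,-7,0]],[[0,0.026,0],[0,-7,0]],[[0,0.026,0],[0,-7,0]],[[0,0.026,0],[0,-7,0]],[[0,0.026,0],[0,-7,0]]]' 0.51
python3 - <<'E'
from h import *
st();w=eyes.get_image('wrist');save('w22c',crop(w,200,180,160,150,5))
E
python3 -m crank '[[[0,0,0],[0,0,0]],[[0,0,0],[0,0,0]],[[0,0,0],[0,0,0]],[[0,0,0],[0,0,0]],[[0,0,0],[0,0,0]],[[0,0,0],[0,0,0]],[[0,0,0],[0,0,0]],[[0,0,0],[0,0,0]],[[0,0,0],[0,0,0]],[[0,0,0],[0,0,0]]]' 0.485
python3 - <<'E'
from h import *
st()
E
```

```text
time: 61.3
tcp_pos: [0.454, -0.2778, 0.174]
tcp_rot: [-1.571, -0.0, -0.577]
force: [0.2, 1.0, 0.3]
grip_width: 0.043
t 61.3 p [ 0.454  -0.2778  0.174 ] rpy [-90.    -0.   -33.05] F [0.2 1.  0.3] M [ 0.06  0.05 -0.02] w 0.043 q [-0.76  0.31  1.96 -0.    0.87 -1.76]
time: 62.6
tcp_pos: [0.454, -0.2778, 0.1741]
tcp_rot: [-1.571, -0.0, -0.577]
force: [-0.5, 1.8, 2.2]
grip_width: 0.0418
t 62.6 p [ 0.454  -0.2778  0.1741] rpy [-90.    -0.   -33.05] F [-0.5  1.8  2.2] M [ 0.25  0.16 -0.05] w 0.0418 q [-0.76  0.31  1.96  0.    0.87 -1.76]
```

View pics/w22c.png

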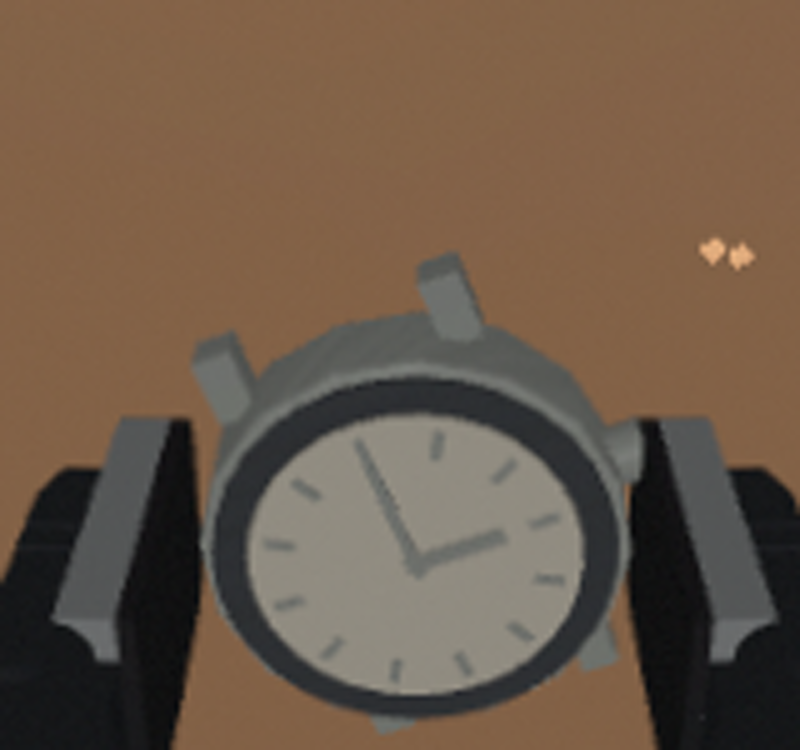

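```bash
python3 -m crank '[[[0,0,0],[0,0,0]],[[0,0,0],[0,0,0]],[[0,0,0],[0,0,0]],[[0,0,0],[0,0,0]],[[0,-0.002,0],[0,0,0]],[[0,-0.004,0],[0,0,0]],[[0,-0.007,0],[0,0,0]],[[0,-0.01,0],[0,0,0]],[[0,-0.01,0],[0,0,0]],[[0,-0.01,0],[0,0,0]]]' 0.478
python3 - <<'E'
from h import *
st();w=eyes.get_image('wrist');save('w23c',crop(w,200,180,160,150,5))
E
```

```text
time: 63.85
tcp_pos: [0.454, -0.2778, 0.184]
tcp_rot: [-1.571, 0.0, -0.577]
force: [-0.2, 0.0, -0.4]
grip_width: 0.0409
t 63.85 p [ 0.454  -0.2778  0.184 ] rpy [-90.     0.   -33.05] F [-0.2  0.  -0.4] M [-0.03  0.02  0.03] w 0.0409 q [-0.76  0.29  1.96 -0.    0.89 -1.76]
```

View pics/w23c.png

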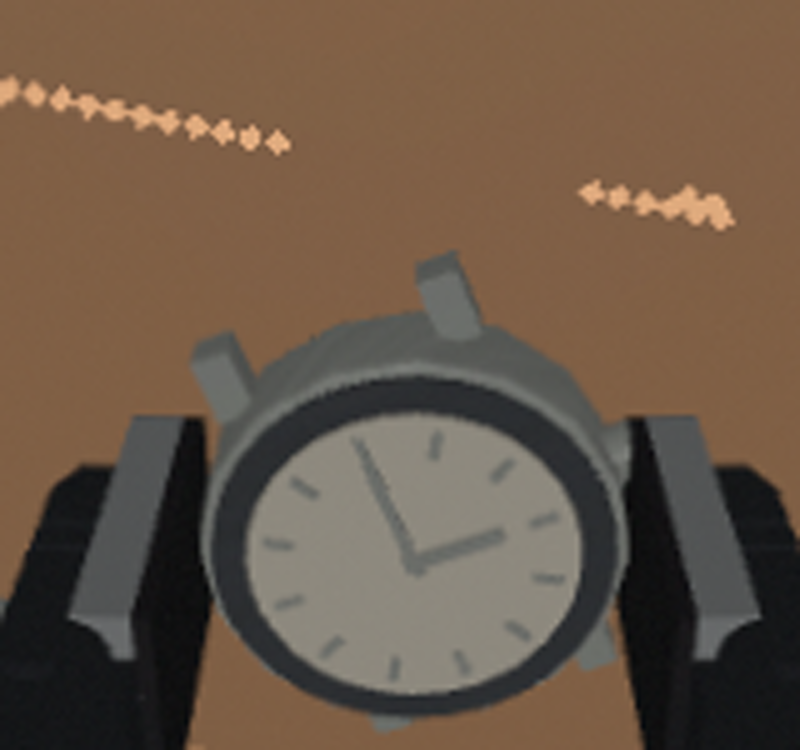

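```bash
python3 -m crank '[[[0,-0.01,0],[0,0,0]],[[0,-0.025,0],[0,0,0]],[[0,-0.045,0],[0,0,0]],[[0,-0.065,0],[0,0,0]],[[0,-0.085,0],[0,0,0]],[[0,-0.1,0],[0,0,0]],[[0,-0.112,0],[0,0,0]],[[0,-0.116,0],[0,0,0]],[[0,-0.116,0],[0,0,0]],[[0,-0.116,0],[0,0,0]]]'
python3 - <<'E'
from h import *
st();go(.5528,-.0291,.30,-3)
E
```

```text
time: 65.15
tcp_pos: [0.4538, -0.2776, 0.2992]
tcp_rot: [-1.571, 0.001, -0.577]
force: [0.4, 0.0, -0.5]
grip_width: 0.0413
t 65.15 p [ 0.4538 -0.2776  0.2992] rpy [-89.99   0.08 -33.05] F [ 0.4  0.  -0.5] M [ 0.05  0.01 -0.01] w 0.0413 q [-0.76  0.09  1.94 -0.    1.11 -1.76]
shift [-0.0526 -0.0006  0.2623] turn [ -0.04 -30.05  -0.08]
```

```bash
python3 -m crank '[[[-0.003,0,0.015],[0,-2,0]],[[-0.009,0,0.045],[0,-5,0]],[[-0.016,0,0.08],[0,-9,0]],[[-0.023,0,0.115],[0,-13,0]],[[-0.03,0,0.15],[0,-18,0]],[[-0.037,0,0.185],[0,-22,0]],[[-0.044,0,0.22],[0,-26,0]],[[-0.05,0,0.248],[0,-29,0]],[[-0.0526,0,0.2623],[0,-30,0]],[[-0.0526,0,0.2623],[0,-30,0]]]'
python3 - <<'E'
from h import *
st();w=eyes.get_image('wrist');save('w24',w)
P=pose()
for y in(-.103,.103):
  for x in (-.077,.077): print(proj('wrist',np.array([.5604,.0205,.02])+x*np.array([.9986,-.0523,0])+y*np.array([.0523,.9986,0]),P))
E
```

```text
time: 66.4
tcp_pos: [0.553, -0.0284, 0.2997]
tcp_rot: [-1.571, 0.001, -0.052]
force: [-0.1, 0.0, -1.0]
grip_width: 0.0411
t 66.4 p [ 0.553  -0.0284  0.2997] rpy [-90.     0.03  -2.96] F [-0.1  0.  -1. ] M [ 0.02 -0.    0.06] w 0.0411 q [-0.26  0.14  1.88 -0.    1.12 -1.78]
[213.4267 121.1695]
[225.1134 294.5696]
[464.2288 129.1653]
[438.1497 288.8442]
```

View pics/w24.png

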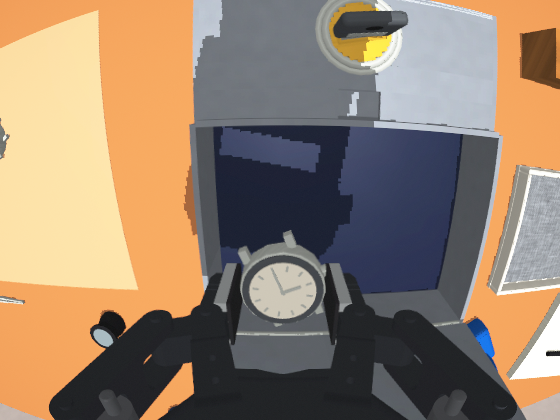

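```bash
python3 -m crank '[[[0,0.01,0],[0,0,0]],[[0,0.025,0],[0,0,0]],[[0,0.042,0],[0,0,0]],[[0,0.06,0],[0,0,0]],[[0,0.076,0],[0,0,0]],[[0,0.089,0],[0,0,0]],[[0,0.098,0],[0,0,0]],[[0,0.102,0],[0,0,0]],[[0,0.105,0],[0,0,0]],[[0,0.105,0],[0,0,0]]]'
python3 -m crank '[[[0,0,0],[0,0,0]],[[0,0,0],[0,0,0]],[[0,0,0],[0,0,0]],[[0,0,0],[0,0,0]],[[0,-0.01,0],[0,0,0]],[[0,-0.03,0],[0,0,0]],[[0,-0.06,0],[0,0,0]],[[0,-0.09,0],[0,0,0]],[[0,-0.115,0],[0,0,0]],[[0,-0.115,0],[0,0,0]]]' 0.6
python3 - <<'E'
from h import *
st();w=eyes.get_image('wrist');save('w25',w)
go(.4601,-.3447,.30,-75)
E
```

```text
time: 67.7
tcp_pos: [0.5531, -0.0293, 0.1952]
tcp_rot: [-1.571, -0.0, -0.053]
force: [0.0, -0.3, -0.8]
grip_width: 0.0409
time: 68.95
tcp_pos: [0.5539, -0.0297, 0.3138]
tcp_rot: [-1.572, -0.007, -0.053]
force: [0.4, 0.4, -0.6]
grip_width: 0.0512
t 68.95 p [ 0.5539 -0.0297  0.3138] rpy [-90.09  -0.4   -3.06] F [ 0.4  0.4 -0.6] M [-0.02  0.01 -0.  ] w 0.0512 q [-0.26  0.12  1.87 -0.    1.14 -1.78]
shift [-0.0762  0.0117 -0.3197] turn [-0.08 71.93  0.19]
```

View pics/w25.png

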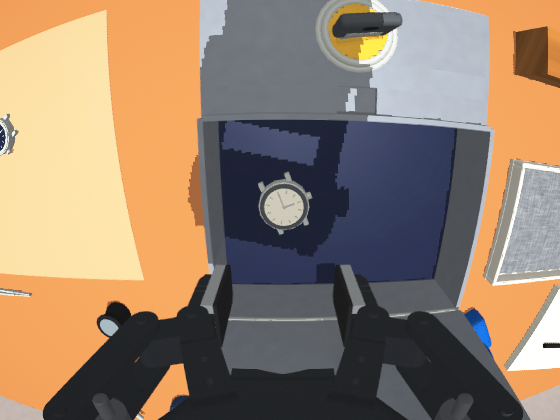

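```bash
python3 -m crank '[[[-0.01,0,-0.04],[0,10,0]],[[-0.02,0,-0.08],[0,20,0]],[[-0.03,0,-0.12],[0,30,0]],[[-0.04,0,-0.17],[0,40,0]],[[-0.05,0,-0.22],[0,50,0]],[[-0.065,0,-0.27],[0,60,0]],[[-0.0762,0.012,-0.3197],[0,70,0]],[[-0.0762,0.06,-0.3197],[0,80,0]],[[-0.0762,0.09,-0.3197],[0,82,0]],[[-0.0762,0.09,-0.3197],[0,82,0]]]' 0.62
python3 - <<'E'
from h import *
st();w=eyes.get_image('wrist');save('w26',w);save('w26c',crop(w,200,180,160,150,5))
P=pose();print(proj('wrist',[.4601,-.3447,.012],P))
E
```

```text
time: 70.25
tcp_pos: [0.4584, -0.3432, 0.2161]
tcp_rot: [-1.576, 0.007, -1.484]
force: [0.4, -0.2, 0.1]
grip_width: 0.0532
t 70.25 p [ 0.4584 -0.3432  0.2161] rpy [-90.29   0.38 -85.05] F [ 0.4 -0.2  0.1] M [ 0.01 -0.   -0.06] w 0.0532 q [-0.84  0.31  1.86 -0.    0.98 -0.93]
[284.6991 251.3603]
```

View pics/w26c.png

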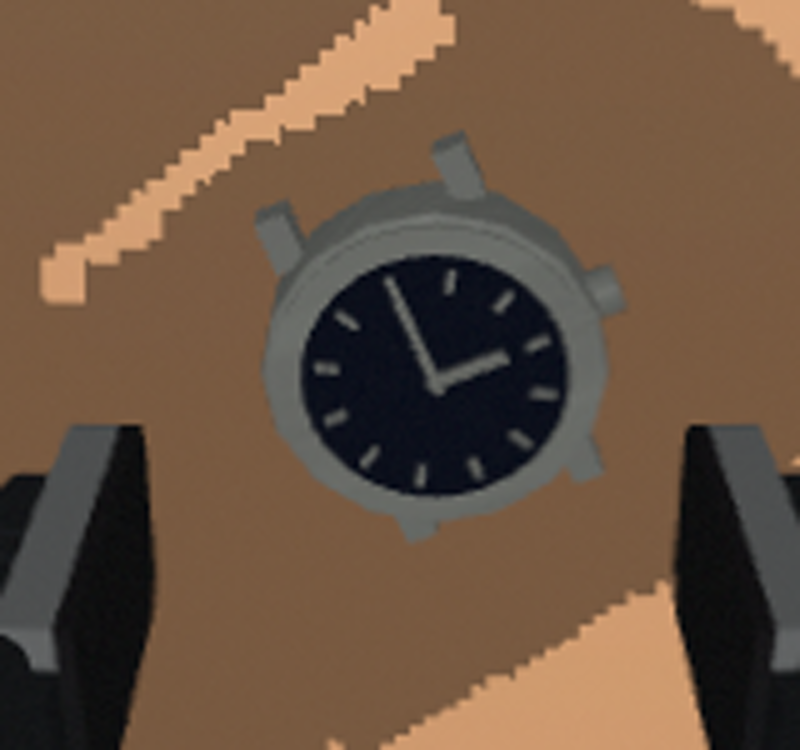

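```bash
python3 -m crank '[[[0,0.015,0],[0,0,0]],[[0,0.015,0],[0,0,0]],[[0,0.015,0],[0,0,0]],[[0,0.015,0],[0,0,0]],[[0,0.015,0],[0,0,0]],[[0,0.015,0],[0,0,0]],[[0,0.015,0],[0,0,0]],[[0,0.015,0],[0,0,0]],[[0,0.015,0],[0,0,0]],[[0,0.015,0],[0,0,0]]]' 0.6
python3 - <<'E'
from h import *
st();w=eyes.get_image('wrist');save('w27c',crop(w,200,180,160,150,5))
P=pose();print(proj('wrist',[.4601,-.3447,.012],P))
E
```

```text
time: 71.55
tcp_pos: [0.4598, -0.3445, 0.205]
tcp_rot: [-1.571, 0.0, -1.485]
force: [0.1, -0.5, 0.4]
grip_width: 0.0512
t 71.55 p [ 0.4598 -0.3445  0.205 ] rpy [-90.     0.   -85.06] F [ 0.1 -0.5  0.4] M [0.   0.   0.03] w 0.0512 q [-0.84  0.34  1.85  0.    0.95 -0.93]
[283.0518 260.1936]
```

View pics/w27c.png

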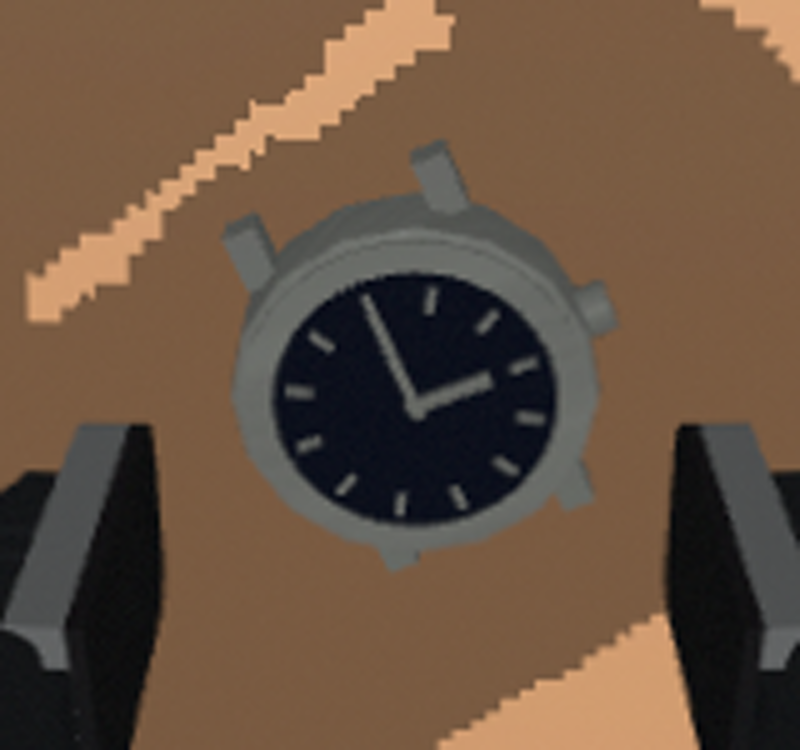

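```bash
python3 -m crank '[[[0,0.01,0],[0,0,0]],[[0,0.02,0],[0,0,0]],[[0,0.027,0],[0,0,0]],[[0,0.031,0],[0,0,0]],[[0,0.031,0],[0,0,0]],[[0,0.031,0],[0,0,0]],[[0,0.031,0],[0,0,0]],[[0,0.031,0],[0,0,0]],[[0,0.031,0],[0,0,0]],[[0,0.031,0],[0,0,0]]]' 0.51
python3 -m crank '[[[0,0,0],[0,0,0]],[[0,0,0],[0,0,0]],[[0,0,0],[0,0,0]],[[0,0,0],[0,0,0]],[[0,0,0],[0,0,0]],[[0,0,0],[0,0,0]],[[0,-0.003,0],[0,0,0]],[[0,-0.007,0],[0,0,0]],[[0,-0.01,0],[0,0,0]],[[0,-0.01,0],[0,0,0]]]' 0.478
python3 - <<'E'
from h import *
st();w=eyes.get_image('wrist');save('w28c',crop(w,200,180,160,150,4))
E
```

```text
time: 72.85
tcp_pos: [0.4599, -0.3445, 0.174]
tcp_rot: [-1.571, -0.0, -1.484]
force: [0.1, 0.4, 0.0]
grip_width: 0.0436
time: 74.1
tcp_pos: [0.4599, -0.3446, 0.1843]
tcp_rot: [-1.57, -0.001, -1.484]
force: [0.8, -1.0, -1.3]
grip_width: 0.0412
t 74.1 p [ 0.4599 -0.3446  0.1843] rpy [-89.98  -0.03 -85.05] F [ 0.8 -1.  -1.3] M [-0.03  0.03  0.  ] w 0.0412 q [-0.84  0.37  1.85 -0.    0.91 -0.93]
```

View pics/w28c.png

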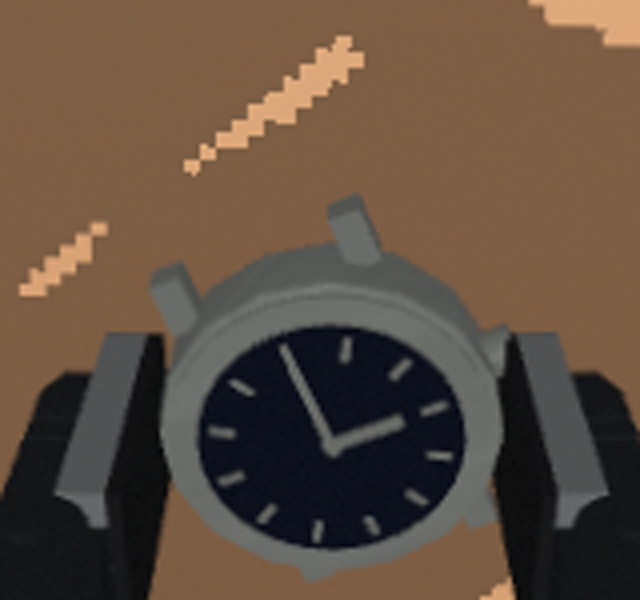

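Held the same way. Lift, then carry.

```bash
python3 -m crank '[[[0,-0.01,0],[0,0,0]],[[0,-0.025,0],[0,0,0]],[[0,-0.045,0],[0,0,0]],[[0,-0.065,0],[0,0,0]],[[0,-0.085,0],[0,0,0]],[[0,-0.1,0],[0,0,0]],[[0,-0.112,0],[0,0,0]],[[0,-0.116,0],[0,0,0]],[[0,-0.116,0],[0,0,0]],[[0,-0.116,0],[0,0,0]]]'
python3 - <<'E'
from h import *
st();go(.5580,.0707,.30,-3)
E
```

```text
time: 75.4
tcp_pos: [0.4597, -0.3442, 0.2991]
tcp_rot: [-1.572, 0.001, -1.484]
force: [0.6, -0.4, -1.1]
grip_width: 0.0411
t 75.4 p [ 0.4597 -0.3442  0.2991] rpy [-90.05   0.07 -85.05] F [ 0.6 -0.4 -1.1] M [-0.01 -0.03  0.01] w 0.0411 q [-0.84  0.19  1.83  0.    1.12 -0.93]
shift [-0.4049 -0.0005  0.1338] turn [ -0.01 -82.05  -0.1 ]
```

```bash
python3 -m crank '[[[-0.015,0,0.005],[0,-4,0]],[[-0.05,0,0.016],[0,-12,0]],[[-0.09,0,0.03],[0,-21,0]],[[-0.135,0,0.045],[0,-30,0]],[[-0.18,0,0.06],[0,-39,0]],[[-0.225,0,0.075],[0,-48,0]],[[-0.27,0,0.09],[0,-57,0]],[[-0.315,0,0.105],[0,-66,0]],[[-0.355,0,0.118],[0,-74,0]],[[-0.38,0,0.126],[0,-79,0]]]'
python3 - <<'E'
from h import *
st();go(.5580,.0707,.30,-3)
E
```

```text
time: 76.65
tcp_pos: [0.5526, 0.0469, 0.2993]
tcp_rot: [-1.571, 0.001, -0.101]
force: [-0.0, -0.4, -0.9]
grip_width: 0.0409
t 76.65 p [0.5526 0.0469 0.2993] rpy [-89.99   0.07  -5.78] F [-0.  -0.4 -0.9] M [-0.01  0.03 -0.02] w 0.0409 q [-0.12  0.15  1.88  0.    1.12 -1.59]
shift [ 0.003  -0.0007  0.0242] turn [-0.01 -2.78 -0.07]
```

```bash
python3 -m crank '[[[0.001,0,0.01],[0,-1,0]],[[0.002,0,0.018],[0,-2,0]],[[0.003,0,0.0245],[0,-2.8,0]],[[0.003,0,0.0245],[0,-2.8,0]],[[0.003,0.015,0.0245],[0,-2.8,0]],[[0.003,0.035,0.0245],[0,-2.8,0]],[[0.003,0.055,0.0245],[0,-2.8,0]],[[0.003,0.07,0.0245],[0,-2.8,0]],[[0.003,0.08,0.0245],[0,-2.8,0]],[[0.003,0.085,0.0245],[0,-2.8,0]]]'
python3 - <<'E'
from h import *
st();w=eyes.get_image('wrist');save('w29',w);go(.5580,.0707,.195,-3)
E
```

```text
time: 77.9
tcp_pos: [0.5581, 0.0691, 0.2143]
tcp_rot: [-1.571, 0.001, -0.057]
force: [0.9, 0.5, -1.2]
grip_width: 0.0412
t 77.9 p [0.5581 0.0691 0.2143] rpy [-90.     0.04  -3.25] F [ 0.9  0.5 -1.2] M [-0.04 -0.04  0.03] w 0.0412 q [-0.08  0.3   1.88  0.    0.96 -1.59]
shift [-0.0001  0.0191  0.0016] turn [-0.   -0.25 -0.05]
```

View pics/w29.png

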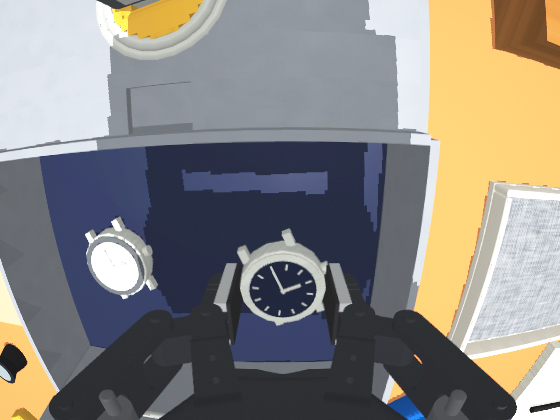

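Lower, release, lift.

```bash
python3 -m crank '[[[0,0.006,0],[0,0,0]],[[0,0.011,0],[0,0,0]],[[0,0.015,0],[0,0,0]],[[0,0.018,0],[0,0,0]],[[0,0.0195,0],[0,0,0]],[[0,0.0195,0],[0,0,0]],[[0,0.0195,0],[0,0,0]],[[0,0.0195,0],[0,0,0]],[[0,0.0195,0],[0,0,0]],[[0,0.0195,0],[0,0,0]]]'
python3 -m crank '[[[0,0,0],[0,0,0]],[[0,0,0],[0,0,0]],[[0,0,0],[0,0,0]],[[0,0,0],[0,0,0]],[[0,-0.01,0],[0,0,0]],[[0,-0.03,0],[0,0,0]],[[0,-0.06,0],[0,0,0]],[[0,-0.09,0],[0,0,0]],[[0,-0.115,0],[0,0,0]],[[0,-0.115,0],[0,0,0]]]' 0.58
python3 - <<'E'
from h import *
st();w=eyes.get_image('wrist');save('w30',w);s=eyes.get_image('scene');save('s30',crop(s,150,100,270,200,3))
E
```

```text
time: 79.2
tcp_pos: [0.5582, 0.069, 0.1955]
tcp_rot: [-1.571, -0.0, -0.057]
force: [0.4, 0.1, -1.0]
grip_width: 0.0411
time: 80.45
tcp_pos: [0.559, 0.0691, 0.3141]
tcp_rot: [-1.571, -0.007, -0.057]
force: [-0.3, 0.2, 0.4]
grip_width: 0.0493
t 80.45 p [0.559  0.0691 0.3141] rpy [-90.01  -0.39  -3.24] F [-0.3  0.2  0.4] M [-0.03  0.03 -0.02] w 0.0493 q [-0.08  0.14  1.85  0.    1.14 -1.59]
```

View pics/w30.png

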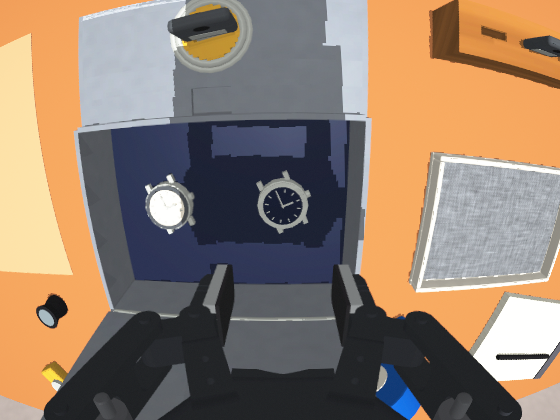

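View pics/s30.png

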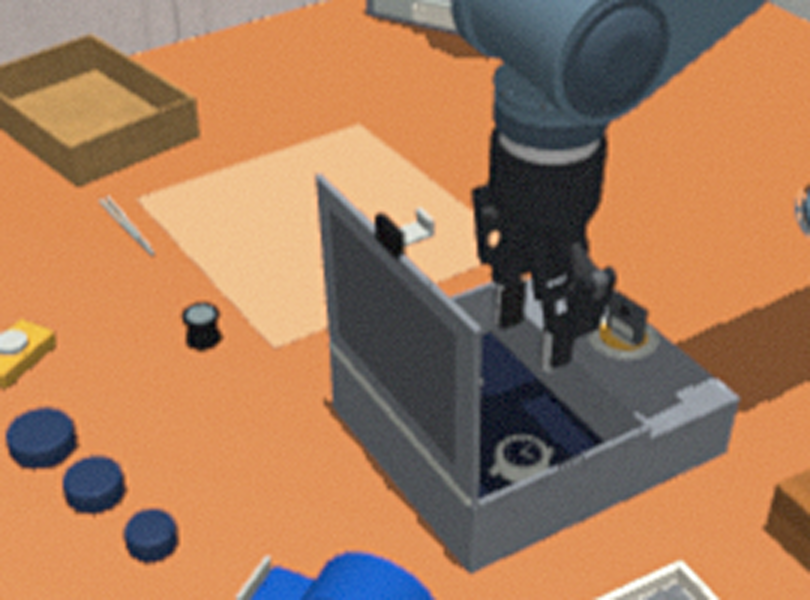

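```bash
python3 - <<'E'
from h import *
go(.70,.0145,.46,-3)
E
python3 -m crank '[[[0,-0.04,0],[0,0,0]],[[0,-0.09,0],[0,0,0]],[[0,-0.146,0],[0,0,0]],[[0.04,-0.146,-0.02],[0,0,0]],[[0.09,-0.146,-0.047],[0,0,0]],[[0.14,-0.146,-0.047],[0,0,0]],[[0.144,-0.146,-0.047],[0,0,0]],[[0.144,-0.146,-0.047],[0,0,0]],[[0.144,-0.146,-0.047],[0,0,0]],[[0.144,-0.146,-0.047],[0,0,0]]]' 0
python3 - <<'E'
from h import *
st();go(.70,.0145,.3885,-3)
w=eyes.get_image('wrist');save('w31',w)
w=eyes.get_image('top');save('t31',w)
E
```

```text
shift [ 0.145  -0.1493 -0.0464] turn [ 0.   -0.25  0.02]
time: 81.8
tcp_pos: [0.6985, 0.0144, 0.4572]
tcp_rot: [-1.571, -0.001, -0.056]
force: [1.0, 1.2, -0.0]
grip_width: -0.0002
t 81.8 p [0.6985 0.0144 0.4572] rpy [-90.    -0.04  -3.23] F [ 1.   1.2 -0. ] M [-0.   -0.02  0.04] w -0.0002 q [-0.14  0.32  1.37  0.    1.45 -1.66]
shift [0.0015 0.0687 0.0002] turn [ 0.   -0.23  0.04]
```

View pics/w31.png

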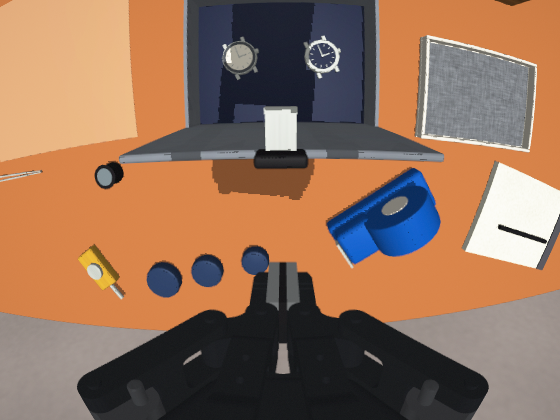

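View pics/t31.png

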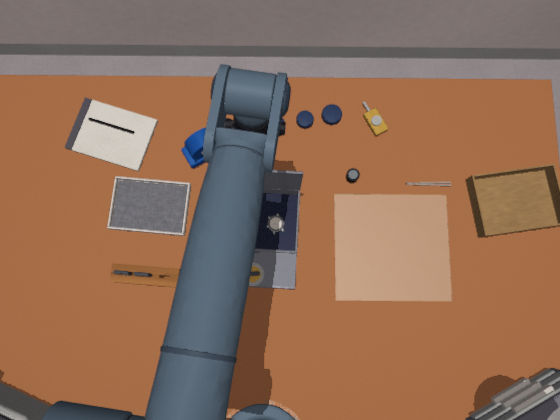

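Run:
```python
from h import *
P=pose();print(at('wrist',281,152,.248,P),at('wrist',281,165,.25,P))
# plan: TCP offsets
for th in [1.75,1.65,1.57,1.4,1.25,1.1,.95,.8,.65,.5,.35,.2,.1,0]:
    r=.14;t=.003
    c=np.array([.6413-r*np.cos(th)+t*np.sin(th),.0755+r*np.sin(th)+t*np.cos(th)])
    print(th,'x,z tcp',(c+[.011,.173]).round(4))
```

```text
[0.6411 0.0165 0.248 ] [0.6481 0.0161 0.25  ]
1.75 x,z tcp [0.6802 0.3857]
1.65 x,z tcp [0.6664 0.3878]
1.57 x,z tcp [0.6552 0.3885]
1.4 x,z tcp [0.6315 0.387 ]
1.25 x,z tcp [0.611  0.3823]
1.1 x,z tcp [0.5915 0.3746]
0.95 x,z tcp [0.5733 0.3641]
0.8 x,z tcp [0.5569 0.351 ]
0.65 x,z tcp [0.5427 0.3356]
0.5 x,z tcp [0.5309 0.3183]
0.35 x,z tcp [0.5218 0.2993]
0.2 x,z tcp [0.5157 0.2793]
0.1 x,z tcp [0.5133 0.2655]
0 x,z tcp [0.5123 0.2515]
```

```bash
python3 -m crank '[[[-0.003,0.035,0],[0,0,0]],[[-0.005,0.0695,0],[0,0,0]],[[-0.015,0.0695,0],[0,0,0]],[[-0.03,0.0695,0],[0,0,0]],[[-0.0438,0.0695,0],[0,0,0]],[[-0.056,0.07,0],[0,0,0]],[[-0.0675,0.071,0],[0,0,0]],[[-0.078,0.073,0],[0,0,0]],[[-0.088,0.0757,0],[0,0,0]],[[-0.098,0.079,0],[0,0,0]]]'
python3 - <<'E'
from h import *
st();w=eyes.get_image('scene');save('s32',crop(w,180,80,250,200,3))
E
```

```text
time: 83.15
tcp_pos: [0.6008, 0.0195, 0.3773]
tcp_rot: [-1.571, 0.0, -0.057]
force: [1.2, -0.3, 2.4]
grip_width: -0.0001
t 83.15 p [0.6008 0.0195 0.3773] rpy [-90.01   0.01  -3.25] F [ 1.2 -0.3  2.4] M [-0.03 -0.2   0.  ] w -0.0001 q [-0.16  0.16  1.71 -0.    1.27 -1.67]
```

View pics/s32.png

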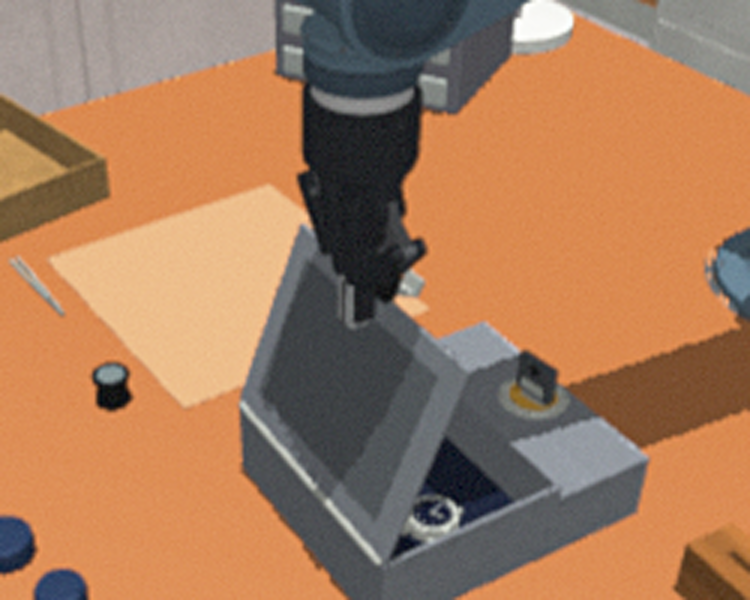

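```bash
python3 -m crank '[[[-0.0095,0.0044,0],[0,0,0]],[[-0.0277,0.0149,0],[0,0,0]],[[-0.0441,0.028,0],[0,0,0]],[[-0.0583,0.0434,0],[0,0,0]],[[-0.0701,0.0607,0],[0,0,0]],[[-0.0792,0.0797,0],[0,0,0]],[[-0.084,0.093,0],[0,0,0]],[[-0.0863,0.105,0],[0,0,0]],[[-0.0877,0.1135,0],[0,0,0]],[[-0.0885,0.12,0],[0,0,0]]]'
python3 - <<'E'
from h import *
st()
E
```

```text
time: 84.45
tcp_pos: [0.5131, 0.0246, 0.257]
tcp_rot: [-1.571, 0.001, -0.057]
force: [0.8, -0.3, 1.2]
grip_width: 0.0001
t 84.45 p [0.5131 0.0246 0.257 ] rpy [-90.     0.03  -3.25] F [ 0.8 -0.3  1.2] M [0.13 0.06 0.03] w 0.0001 q [-0.17  0.12  2.    0.    1.02 -1.69]
```

```bash
python3 -m crank '[[[0,0.002,0],[0,0,0]],[[0,0.004,0],[0,0,0]],[[0,0.005,0],[0,0,0]],[[0,0.006,0],[0,0,0]],[[0,0.006,0],[0,0,0]],[[0,0.006,0],[0,0,0]],[[0,0.006,0],[0,0,0]],[[0,0.006,0],[0,0,0]],[[0,0.006,0],[0,0,0]],[[0,0.006,0],[0,0,0]]]'
python3 - <<'E'
from h import *
st();w=eyes.get_image('scene');save('s33',crop(w,180,80,250,200,3))
E
```

```text
time: 85.7
tcp_pos: [0.5132, 0.0245, 0.2519]
tcp_rot: [-1.571, -0.0, -0.057]
force: [-1.4, -0.3, 5.0]
grip_width: 0.0003
t 85.7 p [0.5132 0.0245 0.2519] rpy [-90.    -0.02  -3.25] F [-1.4 -0.3  5. ] M [ 0.06  0.31 -0.03] w 0.0003 q [-0.17  0.13  2.   -0.    1.01 -1.69]
```

View pics/s33.png

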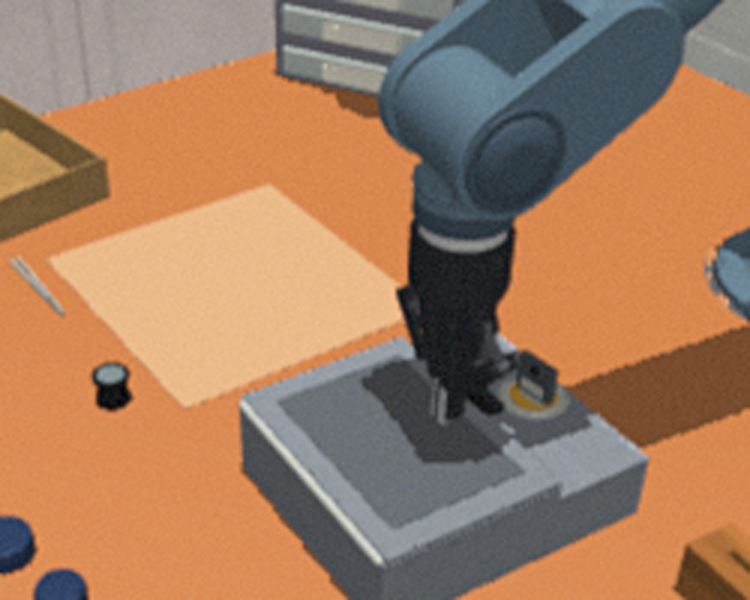

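```bash
python3 -m crank '[[[0,0.001,0],[0,0,0]],[[0,0.0015,0],[0,0,0]],[[0,0.002,0],[0,0,0]],[[0,0.002,0],[0,0,0]],[[0,0.002,0],[0,0,0]],[[0,0.002,0],[0,0,0]],[[0,0.002,0],[0,0,0]],[[0,0.002,0],[0,0,0]],[[0,0.002,0],[0,0,0]],[[0,0.002,0],[0,0,0]]]'
```

```text
time: 87.0
tcp_pos: [0.5135, 0.0245, 0.2517]
tcp_rot: [-1.571, 0.001, -0.056]
force: [-9.4, 0.8, 19.2]
grip_width: 0.0002
```

```bash
python3 -m crank '[[[0,-0.02,0],[0,0,0]],[[0,-0.05,0],[0,10,0]],[[-0.03,-0.05,0],[0,20,0]],[[-0.06,-0.05,0],[0,30,0]],[[-0.091,-0.05,-0.001],[0,40,0]],[[-0.091,-0.05,-0.001],[0,50,0]],[[-0.091,-0.05,-0.001],[0,60,0]],[[-0.091,-0.05,-0.001],[0,70,0]],[[-0.091,-0.05,-0.001],[0,78,0]],[[-0.091,-0.05,-0.001],[0,78,0]]]' 0.35
python3 - <<'E'
from h import *
st();w=eyes.get_image('wrist');save('w34',w);go(.4214,.0278,.2439,-86)
E
```

```text
time: 88.25
tcp_pos: [0.422, 0.0287, 0.2991]
tcp_rot: [-1.571, 0.0, -1.416]
force: [0.1, 0.5, -0.2]
grip_width: 0.0298
t 88.25 p [0.422  0.0287 0.2991] rpy [-90.01   0.   -81.16] F [ 0.1  0.5 -0.2] M [ 0.01 -0.01  0.06] w 0.0298 q [-0.2  -0.18  2.2   0.    1.12 -0.36]
shift [ 0.0008  0.0553 -0.0008] turn [ 0.01  4.88 -0.  ]
```

View pics/w34.png

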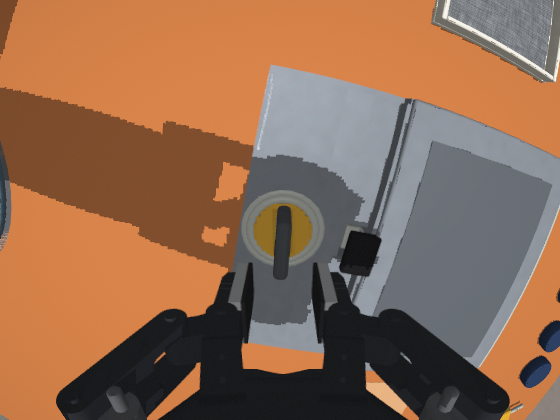

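```bash
python3 -m crank '[[[0.0008,0.02,-0.0008],[0,1,0]],[[0.0008,0.04,-0.0008],[0,1,0]],[[0.0008,0.0548,-0.0008],[0,1,0]],[[0.0008,0.0548,-0.0008],[0,1,0]],[[0.0008,0.0548,-0.0008],[0,1,0]],[[0.0008,0.0548,-0.0008],[0,1,0]],[[0.0008,0.0548,-0.0008],[0,1,0]],[[0.0008,0.0548,-0.0008],[0,1,0]],[[0.0008,0.0548,-0.0008],[0,1,0]],[[0.0008,0.0548,-0.0008],[0,1,0]]]' 0.25
python3 -m crank '[[[0,0,0],[0,0,0]],[[0,0,0],[0,0,0]],[[0,0,0],[0,0,0]],[[0,0,0],[0,0,0]],[[0,0,0],[0,0,0]],[[0,0,0],[0,0,0]],[[0,0,0],[0,0,0]],[[0,0,0],[0,0,0]],[[0,0,0],[0,0,0]],[[0,0,0],[0,0,0]]]' 0
python3 - <<'E'
from h import *
st()
E
```

```text
time: 89.55
tcp_pos: [0.4215, 0.0278, 0.2447]
tcp_rot: [-1.571, 0.0, -1.436]
force: [0.4, -0.3, 0.6]
grip_width: 0.0212
time: 90.8
tcp_pos: [0.4215, 0.0278, 0.2447]
tcp_rot: [-1.571, -0.0, -1.436]
force: [-2.0, -0.3, 5.0]
grip_width: 0.008
t 90.8 p [0.4215 0.0278 0.2447] rpy [-90.    -0.   -82.25] F [-2.  -0.3  5. ] M [-0.01  0.41 -0.03] w 0.008 q [-0.2  -0.08  2.23 -0.    0.99 -0.34]
```

```bash
python3 -m crank '[[[0,0,0],[0,-8,0]],[[0,0,0],[0,-16,0]],[[0,0,0],[0,-24,0]],[[0,0,0],[0,-32,0]],[[0,0,0],[0,-40,0]],[[0,0,0],[0,-48,0]],[[0,0,0],[0,-56,0]],[[0,0,0],[0,-64,0]],[[0,0,0],[0,-72,0]],[[0,0,0],[0,-78,0]]]'
python3 -m crank '[[[0,0,0],[0,-2,0]],[[0,0,0],[0,-4,0]],[[0,0,0],[0,-6,0]],[[0,0,0],[0,-6,0]],[[0,0,0],[0,-6,0]],[[0,0,0],[0,-6,0]],[[0,0,0],[0,-6,0]],[[0,0,0],[0,-6,0]],[[0,0,0],[0,-6,0]],[[0,0,0],[0,-6,0]]]'
python3 - <<'E'
from h import *
st()
E
```

```text
time: 92.05
tcp_pos: [0.4217, 0.0277, 0.2448]
tcp_rot: [-1.571, -0.001, -0.071]
force: [-0.3, -0.8, 3.2]
grip_width: 0.0077
time: 93.3
tcp_pos: [0.4216, 0.0278, 0.2448]
tcp_rot: [-1.571, -0.001, 0.031]
force: [2.9, -1.3, 1.1]
grip_width: 0.0079
t 93.3 p [0.4216 0.0278 0.2448] rpy [-90.01  -0.04   1.75] F [ 2.9 -1.3  1.1] M [-0.29 -0.58  0.03] w 0.0079 q [-0.2  -0.08  2.23 -0.    0.99 -1.81]
```

```bash
python3 -m crank '[[[0,0,0],[0,-1,0]],[[0,0,0],[0,-2,0]],[[0,0,0],[0,-3,0]],[[0,0,0],[0,-4,0]],[[0,0,0],[0,-4,0]],[[0,0,0],[0,-4,0]],[[0,0,0],[0,-4,0]],[[0,0,0],[0,-4,0]],[[0,0,0],[0,-4,0]],[[0,0,0],[0,-4,0]]]'
python3 - <<'E'
from h import *
st()
E
```

```text
time: 94.55
tcp_pos: [0.4216, 0.0278, 0.2448]
tcp_rot: [-1.571, -0.001, 0.1]
force: [4.8, -1.9, 1.8]
grip_width: 0.0082
t 94.55 p [0.4216 0.0278 0.2448] rpy [-90.01  -0.03   5.75] F [ 4.8 -1.9  1.8] M [-0.32 -0.85 -0.63] w 0.0082 q [-0.2  -0.08  2.23  0.    0.99 -1.88]
```

```bash
python3 -m crank '[[[0,0,0],[0,3,0]],[[0,0,0],[0,6,0]],[[0,0,0],[0,6,0]],[[0,-0.008,0],[0,6,0]],[[0,-0.018,0],[0,6,0]],[[0,-0.03,0],[0,6,0]],[[0,-0.045,0],[0,6,0]],[[0,-0.06,0],[0,6,0]],[[0,-0.077,0],[0,6,0]],[[0,-0.077,0],[0,6,0]]]'
python3 - <<'E'
from h import *
st();w=eyes.get_image('wrist');save('w35c',crop(w,230,200,110,110,6))
go(.4147,.2483,.325,-94.1)
E
```

```text
time: 95.8
tcp_pos: [0.4214, 0.0279, 0.3224]
tcp_rot: [-1.571, -0.0, -0.004]
force: [-0.2, 0.2, -0.9]
grip_width: 0.0081
t 95.8 p [0.4214 0.0279 0.3224] rpy [-90.    -0.02  -0.2 ] F [-0.2  0.2 -0.9] M [-0.05 -0.02  0.  ] w 0.0081 q [-0.2  -0.22  2.19 -0.    1.18 -1.77]
shift [-0.0072 -0.0035  0.2203] turn [ 0.05 93.88 -0.06]
```

View pics/w35c.png

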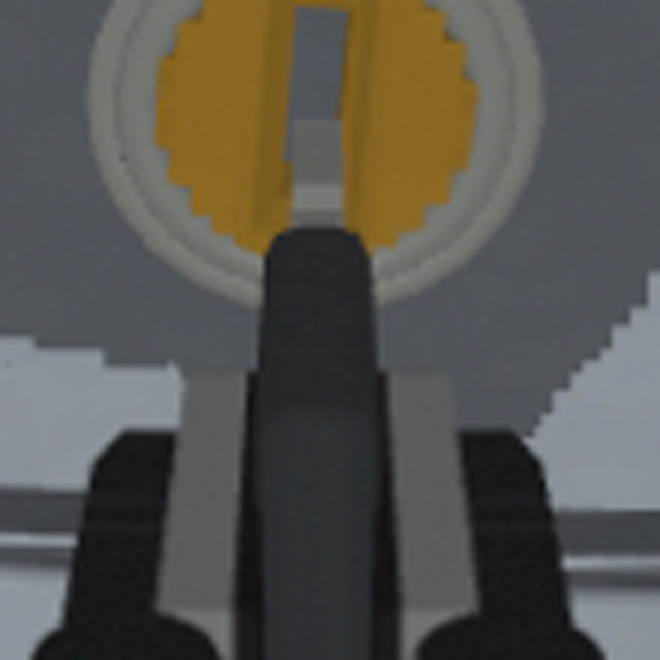

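```bash
python3 -m crank '[[[-0.001,-0.005,0.025],[0,10.5,0]],[[-0.002,-0.008,0.05],[0,21,0]],[[-0.003,-0.008,0.08],[0,31.5,0]],[[-0.004,-0.008,0.11],[0,42,0]],[[-0.005,-0.008,0.145],[0,52.5,0]],[[-0.006,-0.008,0.18],[0,63,0]],[[-0.0072,-0.006,0.21],[0,73.5,0]],[[-0.0074,-0.0035,0.2202],[0,84,0]],[[-0.0074,-0.0035,0.2202],[0,93.8,0]],[[-0.0074,-0.0035,0.2202],[0,93.8,0]]]'
python3 -m crank '[[[0,0,0],[0,0,0]],[[0,0,0],[0,0,0]],[[0,0,0],[0,0,0]],[[0,0,0],[0,0,0]],[[0,0,0],[0,0,0]],[[0,0,0],[0,0,0]],[[0,0,0],[0,0,0]],[[0,0,0],[0,0,0]],[[0,0,0],[0,0,0]],[[0,0,0],[0,0,0]]]'
python3 - <<'E'
from h import *
st();w=eyes.get_image('wrist');save('w36c',crop(w,230,170,110,110,6))
go(.4145,.2481,.2555,-94.1)
E
```

```text
time: 97.1
tcp_pos: [0.4144, 0.248, 0.3238]
tcp_rot: [-1.574, -0.001, -1.639]
force: [0.2, -0.1, -2.0]
grip_width: 0.008
time: 98.35
tcp_pos: [0.4151, 0.248, 0.3252]
tcp_rot: [-1.571, 0.0, -1.642]
force: [0.3, -0.4, -1.2]
grip_width: 0.0079
t 98.35 p [0.4151 0.248  0.3252] rpy [-90.     0.   -94.05] F [ 0.3 -0.4 -1.2] M [-0.02 -0.03  0.01] w 0.0079 q [ 0.3  -0.06  2.04  0.    1.16  0.37]
shift [-0.      0.0697 -0.0005] turn [0.   0.05 0.  ]
```

View pics/w36c.png

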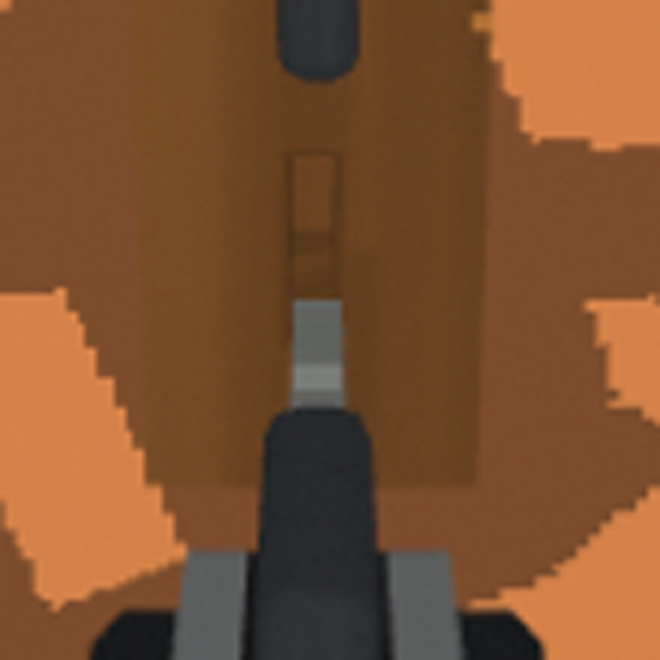

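```bash
python3 -m crank '[[[0,0.02,-0.0005],[0,0,0]],[[0,0.036,-0.0005],[0,0,0]],[[0,0.042,-0.0005],[0,0,0]],[[0,0.047,-0.0005],[0,0,0]],[[0,0.051,-0.0005],[0,0,0]],[[0,0.055,-0.0005],[0,0,0]],[[0,0.059,-0.0005],[0,0,0]],[[0,0.063,-0.0005],[0,0,0]],[[0,0.067,-0.0005],[0,0,0]],[[0,0.07,-0.0005],[0,0,0]]]'
```

```text
time: 99.65
tcp_pos: [0.4145, 0.2481, 0.2549]
tcp_rot: [-1.571, -0.0, -1.641]
force: [-0.1, -0.7, -1.9]
grip_width: 0.0077
```

```bash
python3 -m crank '[[[0,0.006,0],[0,0,0]],[[0,0.012,0],[0,0,0]],[[0,0.017,0],[0,0,0]],[[0,0.02,0],[0,0,0]],[[0,0.0212,0],[0,0,0]],[[0,0.0212,0],[0,0,0]],[[0,0.0212,0],[0,0,0]],[[0,0.0212,0],[0,0,0]],[[0,0.0212,0],[0,0,0]],[[0,0.0212,0],[0,0,0]]]'
python3 -m crank '[[[0,0,0],[0,0,0]],[[0,0,0],[0,0,0]],[[0,0,0],[0,0,0]],[[0,0,0],[0,0,0]],[[0,-0.01,0],[0,0,0]],[[0,-0.03,0],[0,0,0]],[[0,-0.06,0],[0,0,0]],[[0,-0.1,0],[0,0,0]],[[0,-0.14,0],[0,0,0]],[[0,-0.14,0],[0,0,0]]]' 0.35
python3 - <<'E'
from h import *
st();w=eyes.get_image('wrist');save('w37',w);w=eyes.get_image('scene');save('s37',w)
E
```

```text
time: 100.9
tcp_pos: [0.4146, 0.2481, 0.2341]
tcp_rot: [-1.571, 0.0, -1.641]
force: [-0.3, -0.4, -2.2]
grip_width: 0.0082
time: 102.15
tcp_pos: [0.4155, 0.2484, 0.3786]
tcp_rot: [-1.563, 0.003, -1.641]
force: [0.1, -0.3, -0.4]
grip_width: 0.0303
t 102.15 p [0.4155 0.2484 0.3786] rpy [-89.53   0.18 -94.05] F [ 0.1 -0.3 -0.4] M [ 0.01 -0.01 -0.01] w 0.0303 q [ 0.3  -0.13  2.   -0.    1.26  0.37]
```

View pics/w37.png

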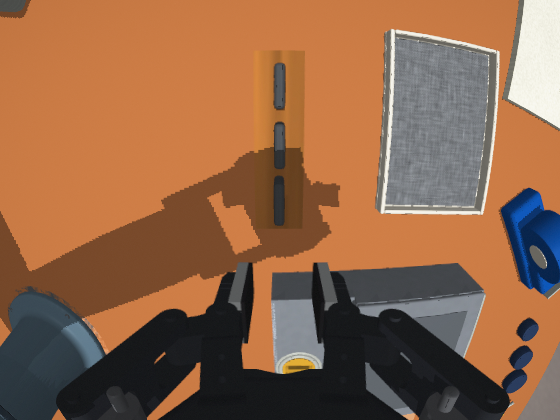

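View pics/s37.png

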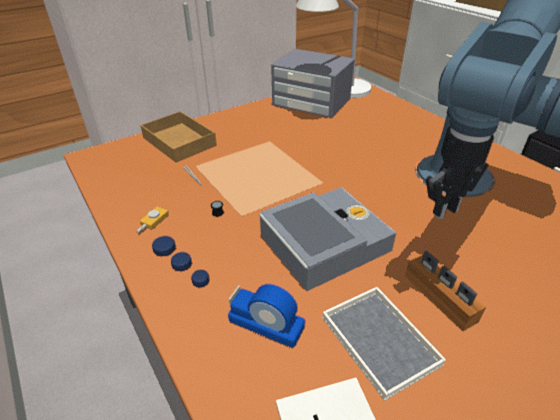

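Run:
```python
from h import *
a=cv2.imread('pics/scene0.png');b=cv2.imread('pics/s37.png')
o=np.hstack([np.vstack([crop(x,400,240,95,95,3),crop(x,255,180,145,110,2)[:, :285]]) if 0 else crop(x,400,240,95,95,4) for x in (a,b)])
p=np.hstack([crop(x,255,180,145,110,2.6) for x in (a,b)])
w=max(o.shape[1],p.shape[1]);f=lambda i:cv2.copyMakeBorder(i,0,0,0,w-i.shape[1],0)
cv2.imwrite('pics/cmp.png',cv2.resize(np.vstack([f(o),f(p)]),None,fx=.85,fy=.85))
```

```text
(no output)
```

View pics/cmp.png

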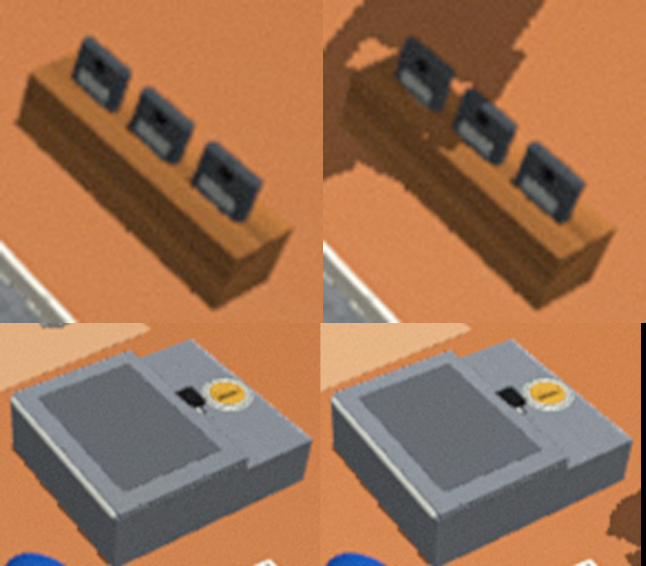

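The rack, keys, lid and lock look the same as at the start. I'm handing it in.

```bash
python3 -c "
from rig import ticket
print(ticket.hand_in())"
```

```text
the job is handed in; nothing more can be done
None
```

I put both watches away in the deposit box, locked it, and handed the job in at about 102 s on the robot's clock. No verdict was reported.

- **Keys:** The first two keys I tried jammed at about 0.5 rad, with the wrist moment rising to about 1 N m, so each went back into its own slot. The third key turned the plug to about 1.4 rad, judged from the gripper's turn.
- **Watches:** There were two. One had been knocked aside during the run, so I located it again. I set the fingers just under the watch width and read about 41 mm on a 42 mm case. The grip force itself could not be measured, but the watches did not slip. Both were seen flat in the bin, dial up and about 100 mm apart, before the lid came down.
- **Lid and lock:** I pressed the lid onto its stop with 19 N. Then I turned the plug back until it hit its stop and took the key out.

**Last checks:**
- In the last scene picture all three keys stand in the rack, and the rack, lid and lock look the same as in the first picture.
- The last close view of the lock showed the slot within about 2° of locked.
- The loupe, tweezers and tape dispenser were never approached closely and look unmoved.
- The gripper was clear of everything.

No check failed. I could not see the watches again once the lid was shut.

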